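# Put the hinge-boring kit back in its routed trays

### The arm

A 7-joint arm with a two-finger parallel gripper is mounted at the origin on a cart in front of the work surface, level with it; the furniture and walls round the work are solid. World frame = base frame: x ahead of the robot, y to its left, z up, the work surface at z = 0. Lengths are in mm, angles in degrees, forces in N, time in s.
With the tool pointing down it reaches from about 425 to 875 mm from the base axis. Payload 8.4 kg.
Tool frame: the origin (TCP) lies on the centre line of the jaws, within the pads' length; the fingertips stand 11 mm ahead of it and the grasp point (between the pads) lies 8 mm behind it; z points along the fingers, y is the line along which they close (so a half turn about z gives the same grasp; the last joint's range is limited). The gripper opens to 85 mm and grips with 20 to 120 N. Pads are 22 mm wide; open, the fingers measure 114 mm over their backs; the gripper's body (76 mm by 85 mm) begins 54 mm behind the grasp point. The pads swing forward as they close: fully open they stand 13 mm farther back than shut.
Start: joints at [64.618, 19.091, 2.286, 83.961, -0.768, 76.965, -3.352], TCP at [219.07, -611.942, 242.308] pointing down, gripper open.
Joint ranges: [-147.57, 147.57], [-21.85, 119.76], [-74.77, 79.35], [14.55, 137.4], [-85.83, 265.84], [4.83, 119.75], [-152.11, 152.11]. Speed limits (degrees/s): [127.2, 127.2, 159.86, 159.86, 180, 180, 180].

### API

Orientations are given as [roll, pitch, yaw] about the fixed x, y, z axes, in that order (R = Rz(yaw) Ry(pitch) Rx(roll)).
In Python, from bench import manip gives the robot as it stands.
- The arm moves only by the tool apply_moves, never from a script. Its argument "series" is a list of rows, each a list of 2 entries, a list of its own where there are three numbers: the shift along the tool's x, y, z in cm, then the turn about the tool's z in degrees. A call has exactly 5 rows; each row is the pose to reach, as a shift and turn from the pose commanded when the call began, along the tool's axes at that moment; what a row does not reach only later rows make up. A row lasts 1/12 s, in which the tool goes at most 41.7 mm and 7.16 degrees, less where a joint would pass 70% of its speed; a pose out of reach is approached as far as the arm can. A call with a gripper value outside its range is refused whole. "grip" is the opening, from 0 (shut) to 1 (fully open), set as the call begins (left out, the last holds). The fingers move at their own pace and stop on an object; "force" is the grip in N (left out, the last holds). Time passes only in rows, so rows that repeat a pose let the fingers close, or fill a call up. It gives the time, the measured TCP pose, the force, the opening and the grip force at its end, in the units of the state.
- manip.state(): the state, without advancing time (a new reading comes with each control period).
- manip.read_camera(name): name is "side" or "top" or "wrist"; returns (picture, depth): 480x640x3 uint8, red, green, blue; 480x640 float32, mm along the optical axis (not along the pixel's ray), 0 where there is no reading.
- manip.camera_info(name): a dict with "camera_matrix" (3x3 intrinsics, pixels), "T" (4x4, takes a point from camera to world coordinates). Camera axes: x right, y down, z forward; pixel columns grow to the right and rows downward; lengths in mm; the calibration is good to about 2 mm. The wrist camera is an equidistant fisheye: a pixel r from the principal point sees the ray r / f radians off the axis. A picture is of the moment at which its call begins: read the wrist's pose just before it. camera_info takes no time and is no camera call; for the wrist camera it gives the pose at the moment of the call.
- manip.finish_job(): hands the job in; it is judged then, once.
The state is a dict: "time": time; "qpos": joint angles; "joint_vel": joint speeds; "joint_efforts": joint torques, N m; "tool_pos": TCP position; "orientation": TCP orientation; "wrist_force": force on the tool from outside, world axes, zero at the start; "wrist_torque": the same for the moment, N m; "grip_width": opening from 0.0 (shut) to 1.0 (fully open); "grasp_force": force on a finger pad.
Only numpy, scipy, OpenCV 4.12 (cv2) and the standard library are available. Lean on these libraries where they do the work, as an engineer would, in place of code of your own. Each camera call takes 0.05 s, during which the arm holds its last target. There are 200 camera calls.

### The job

The hinge-boring run is finished: put the spanner, the wood drill, the tape measure and the hinge-boring bit back, each into the tray whose pocket is cut to its shape, down flat on the pocket floor, with the tape measure and the boring bit standing upright as they do now. Leave the cabinet hinge and the glue bottle where they are.

Things in the scene. Friction and masses are not known exactly. Their poses are not given: they have to be found in the camera images.
- spanner: Bright steel combination spanner lying flat, 167 mm long, 27 mm wide over the open end, 22 mm over the ring end, 7 mm thick; shank 10 mm wide, 110 mm long, 1 to 6 mm above what it lies on. Origin: middle of its length, on its underside; y along it towards the open end, z up. 0.12 kg.
- drill_bit: Grey steel wood drill lying flat, 127 mm long, about 12 mm thick, 10 mm wide to the fingers. Origin: middle of its length, on its underside; y along the drill, z up. 0.06 kg.
- tape_measure: Yellow tape measure standing on its edge: case 34 mm wide (x -16 to +18 mm), 72 mm long (y -20 to +52 mm), 64 mm high; from its foot a 17 mm wide steel tongue lies out to y = -52 mm. Origin: middle of the whole 103 mm length, on its underside; y points away from the tongue, z up. 0.28 kg.
- boring_bit: Steel hinge-boring bit standing on its cutting head, shank up: head 35 mm in diameter, 11 mm high; round shank 16 mm in diameter up to 57 mm. Origin: centre of its underside, on its axis; z up. 0.11 kg.
- spanner_tray: Fixed 17 mm plywood, grey top; routed pocket 9 mm deep, pale floor 8 mm above the worktop. 196 x 60 mm. Spanner-shaped pocket: groove 178 x 20 mm along y, 35 mm wide over the last 39 mm each end (fits either way round, 5 mm play). A 50 mm wide, floor-deep finger channel crosses its middle and edges. Origin: centre of its underside, z up, y along the pocket. Seated, the tool's origin is above it.
- drill_tray: Fixed 17 mm plywood, grey top; routed pocket 9 mm deep, pale floor 8 mm above the worktop. 156 x 52 mm. Pocket: straight groove 138 mm long (y), 22 mm wide, for the drill either way round, 5 mm play each side. A 50 mm wide, floor-deep finger channel crosses its middle and edges. Origin: centre of its underside, z up, y along the groove. Seated, the tool's origin is above it.
- tape_tray: Fixed 17 mm plywood, grey top; routed pocket 9 mm deep, pale floor 8 mm above the worktop. 136 x 68 mm. Stepped pocket: 46 mm wide (x -22 to +24 mm) from y = -26 to +58 mm, then 29 mm wide to y = -58 mm for the tongue. Origin: centre of its underside, z up, y away from the narrow tongue end. Seated, the tape measure has its origin and y axis over these; it fits only that way round.
- bit_tray: Fixed 17 mm plywood, grey top; routed pocket 9 mm deep, pale floor 8 mm above the worktop. 70 x 70 mm. Pocket: round recess 47 mm in diameter in the middle, for the head of the boring bit (6 mm play all round). Origin: centre of its underside, z up, on the recess's axis. Seated, the tool's origin is above it.
- hinge: Steel concealed cabinet hinge lying cup down, 90 x 48 x 23 mm, not part of the kit. Origin: middle of its outline, on its underside; z up.
- glue_bottle: White wood-glue bottle standing at the left, 62 mm in diameter, 196 mm high with its orange nozzle. Origin: centre of its foot; z up.

How it is judged:
By the outcome, as a careful person would: the job done as asked, in the order asked, and still so for the second after the job is handed in, with the robot touching nothing.
It also fails if it takes over 104 s, if anything falls off the work surface, if the arm or the gripper's body presses on something with over 40 N, if the wrist force passes 120 N, or if a joint passes its speed limit or range.

## Working session

There is one attempt and no reset: what is moved stays moved. The work goes in short steps, Python scripts to look and compute and a tool call to move; the robot and the scene stay as the last step left them, time stands still between calls to the robot, and variables do not carry over. Pictures are saved under pics/ and viewed, at most 16 in all, crops included, and the job is handed in when it is done.

Besides the shell and the picture viewer there is one more tool, called after "Emit:" as name([rows], argument=value, ...), one row to a line, values as JSON. apply_moves: Moves the arm, as the interface text tells. Its arguments: {"type":"object","properties":{"series":{"type":"array"},"grip":{"type":"number"},"force":{"type":"number"}},"required":["series"]}

```bash
mkdir -p pics; ls
python3 - <<'E'
from bench import manip
import cv2,numpy as np
print(manip.state())
for n in("top","side"):
    im,d=manip.read_camera(n); cv2.imwrite(f"pics/{n}0.png",im[:,:,::-1]); np.save(f"pics/{n}0.npy",d)
    np.save(f"pics/{n}0rgb.npy",im)
    print(n,manip.camera_info(n))
print(manip.camera_info("wrist"))
E
```

```text
pics
{'time': 0.0, 'qpos': array([64.61992156, 19.13146737,  2.28256602, 84.01267941, -0.76743112,
       76.96511908, -3.35131607]), 'joint_vel': array([ 0.01508112,  0.02860567, -0.05482737,  0.00674329, -0.07489206,
       -0.0389415 , -0.04136745]), 'joint_efforts': array([-3.95421930e-04, -6.58551836e+01,  1.36518940e+00, -4.05555725e+01,
        1.68250274e-02,  1.24989779e-02,  3.17205854e-05]), 'tool_pos': array([ 218.91319228, -611.54930053,  241.41020461]), 'orientation': array([-1.79906142e+02,  6.03099072e-03,  1.96978200e+01]), 'wrist_force': array([ 0.07347036, -0.44725779, -0.69149374]), 'wrist_torque': array([0.03182178, 0.02549819, 0.01139503]), 'grasp_force': 0.0, 'grip_width': 0.9953931068658175}
top {'camera_matrix': array([[593.83652476,   0.        , 334.93195848],
       [  0.        , 593.83652476, 241.45720881],
       [  0.        ,   0.        ,   1.        ]]), 'T': array([[-1.87975500e-02, -9.92897904e-01,  1.17475122e-01,
         3.09608839e+02],
       [-9.99812907e-01,  1.81311564e-02, -6.73883879e-03,
         1.61867347e+01],
       [ 4.56101909e-03
[... 493 characters left out ...]
60e+03],
       [-2.17899276e-02, -9.24270823e-01, -3.81115003e-01,
         6.21963130e+02],
       [ 0.00000000e+00,  0.00000000e+00,  0.00000000e+00,
         1.00000000e+00]])}
{'camera_matrix': array([[371.64829954,   0.        , 322.89833557],
       [  0.        , 371.64829954, 239.50353416],
       [  0.        ,   0.        ,   1.        ]]), 'T': array([[ 3.37330362e-01, -9.02305376e-01, -2.68427339e-01,
         2.87283473e+02],
       [-9.41382202e-01, -3.24169657e-01, -9.33465799e-02,
        -5.86968945e+02],
       [-2.78887754e-03,  2.84181355e-01, -9.58766489e-01,
         3.73132703e+02],
       [ 0.00000000e+00,  0.00000000e+00,  0.00000000e+00,
         1.00000000e+00]])}
```

View pics/top0.png

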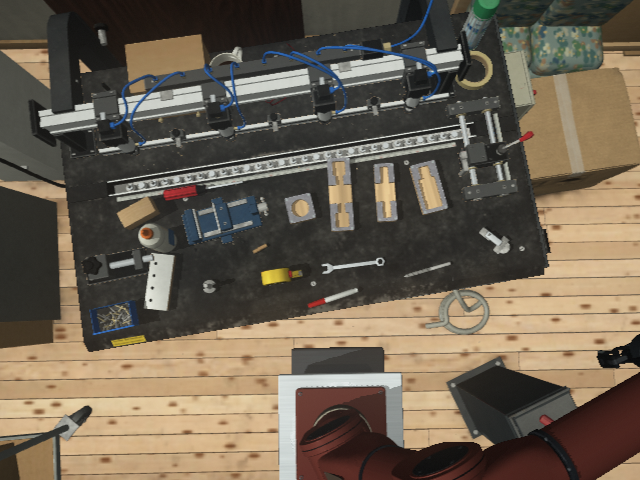

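View pics/side0.png

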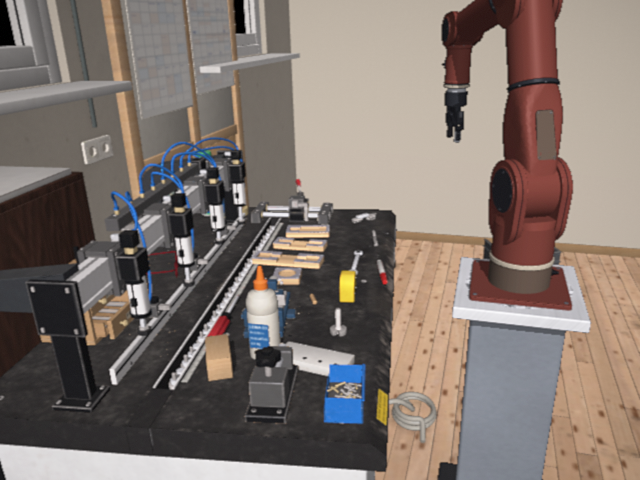

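Top view: boring bit (209,286), tape (280,276) tongue to the right, spanner (353,265), drill (428,269); trays left to right: bit (300,208), spanner (341,195), drill (386,192), tape (430,187). Hinge (495,238). Side view shows the same and the gantry behind the trays.

```bash
cat > h.py <<'E'
import numpy as np,cv2
from bench import manip
def ray(ci,uv,z,fish=False):
    K=ci["camera_matrix"];T=ci["T"];uv=np.atleast_2d(uv).astype(float)
    p=(uv-[K[0,2],K[1,2]])/K[0,0]
    if fish:
        r=np.linalg.norm(p,axis=1,keepdims=True)+1e-12
        d=np.c_[p/r*np.sin(r),np.cos(r)]
    else: d=np.c_[p,np.ones(len(p))]
    d=d@T[:3,:3].T;o=T[:3,3]
    return o+d*((z-o[2])/d[:,2])[:,None]
def pts(ci,uv,dep,fish=False):
    K=ci["camera_matrix"];T=ci["T"]
    p=(uv-np.array([K[0,2],K[1,2]]))/K[0,0]
    if fish:
        r=np.linalg.norm(p,axis=1,keepdims=True)+1e-12; p=p/r*np.tan(r)
    return (np.c_[p,np.ones(len(p))]*dep[:,None])@T[:3,:3].T+T[:3,3]
E
python3 - <<'E'
from h import *
ci=manip.camera_info("top"); im=np.load("pics/top0rgb.npy");d=np.load("pics/top0.npy")
for n,uv in dict(bit=(209,286),tape=(280,276),span=(353,265),drill=(428,269),hinge=(495,238),glue=(152,234),t_bit=(300,208),t_sp=(341,195),t_dr=(386,192),t_tp=(430,187),rail=(341,145),gant=(325,100),frontedge=(330,310),pen=(333,298)).items():
    u,v=uv
    w=d[v-1:v+2,u-1:u+2]; print(n,pts(ci,np.array([[u,v]],float),np.array([np.median(w[w>0])])).round()[0],ray(ci,uv,0).round()[0])
c=im[150:320,180:520]; cv2.imwrite("pics/top_c.png",cv2.resize(c[:,:,::-1],(780,390),interpolation=cv2.INTER_CUBIC))
s=manip.state();T=manip.camera_info("wrist")["T"]
from scipy.spatial.transform import Rotation as R
Rt=R.from_euler("xyz",s["orientation"],degrees=True).as_matrix()
print(Rt.T@(T[:3,3]-s["tool_pos"])); print(Rt.T@T[:3,:3]);print(Rt)
E
```

```text
bit [381. 332.  30.] [383. 338.   0.]
tape [402. 146.  62.] [406. 152.   0.]
span [431. -41.   5.] [431. -41.   0.]
drill [ 416. -237.    9.] [ 417. -238.    0.]
hinge [ 494. -414.   19.] [ 496. -419.    0.]
glue [502. 443. 153.] [523. 490.   0.]
t_bit [585.  97.   7.] [586.  97.   0.]
t_sp [617. -13.  11.] [619. -13.   0.]
t_dr [ 624. -133.    8.] [ 625. -134.    0.]
t_tp [ 635. -251.    8.] [ 637. -252.    0.]
rail [764. -16. -25.] [757. -16.   0.]
gant [798.  24. 233.] [883.  25.   0.]
frontedge [314.  22. -23.] [314.  22.   0.]
pen [345.  13.  12.] [345.  13.   0.]
[  72.64880237   -0.34194371 -131.66960737]
[[ 3.11735545e-04 -9.58799546e-01 -2.84083320e-01]
 [ 9.99999146e-01  6.59342074e-04 -1.12798458e-03]
 [ 1.26881918e-03 -2.84082726e-01  9.58798934e-01]]
[[ 9.41490872e-01  3.37037928e-01 -6.10464351e-04]
 [ 3.37038464e-01 -9.41489843e-01  1.39595476e-03]
 [-1.04256288e-04 -1.52002863e-03 -9.99998839e-01]]
```

View pics/top_c.png

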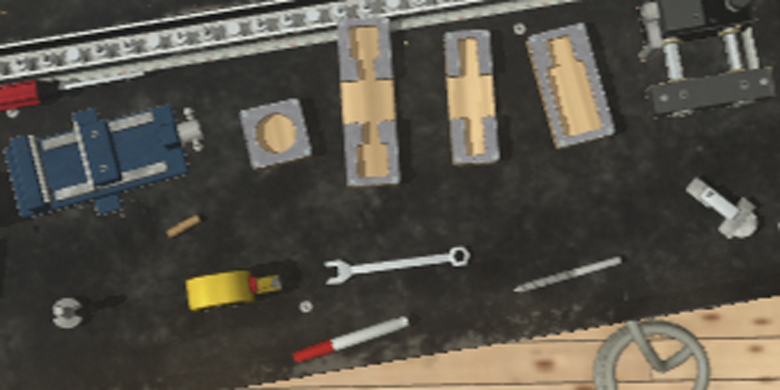

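```bash
cat >> h.py <<'E'
def legs(wps,start=None):
    """wps: rows x,y,z,yaw ; prints shift (cm, tool axes at leg start) and turn per leg"""
    if start is None:
        s=manip.state(); start=[*s["tool_pos"],s["orientation"][2]]
    p=np.array(start,float)
    for w in wps:
        w=np.array(w,float); a=np.radians(p[3]); c,s_=np.cos(a),np.sin(a)
        d=w[:3]-p[:3]
        print("leg",np.round([(d[0]*c+d[1]*s_)/10,(d[0]*s_-d[1]*c)/10,-d[2]/10],2), "turn",round((p[3]-w[3]+180)%360-180,1),"len",round(np.linalg.norm(d)))
        p=w
E
python3 - <<'E'
from h import *
legs([(294,-474,250,37),(370,-336,250,54),(445,-198,250,72),(520,-60,250,90)])
E
```

```text
leg [ 11.71 -10.42  -0.85] turn -17.3 len 157
leg [14.37 -6.45 -0.  ] turn -17.0 len 158
leg [15.57 -2.04 -0.  ] turn -18.0 len 157
leg [15.44  2.87 -0.  ] turn -18.0 len 157
```

Emit:
apply_moves([
  [[2.4,-2.1,-0.2],-3.5],
  [[4.7,-4.2,-0.4],-7],
  [[7,-6.3,-0.6],-10.5],
  [[9.4,-8.4,-0.8],-14],
  [[11.7,-10.4,-0.9],-17.3],
], grip=1)

```text
time: 0.52
tool_pos: [294.7, -472.9, 251.2]
orientation: [-180.0, 0.0, 37.2]
wrist_force: [1.3, 0.0, -0.5]
grip_width: 1.001
grasp_force: 0.0
```

Emit:
apply_moves([
  [[2.9,-1.3,0],-3.4],
  [[5.8,-2.6,0],-6.8],
  [[8.6,-3.9,0],-10.2],
  [[11.5,-5.2,0],-13.6],
  [[14.4,-6.5,0],-17],
])

```text
time: 0.93
tool_pos: [370.4, -334.5, 251.1]
orientation: [-180.0, 0.0, 54.2]
wrist_force: [1.0, 0.4, 0.0]
grip_width: 0.999
grasp_force: 0.0
```

Emit:
apply_moves([
  [[3.1,-0.4,0],-3.6],
  [[6.2,-0.8,0],-7.2],
  [[9.3,-1.2,0],-10.8],
  [[12.5,-1.6,0],-14.4],
  [[15.6,-2,0],-18],
])

```text
time: 1.35
tool_pos: [445.9, -196.5, 251.2]
orientation: [-180.0, 0.0, 72.2]
wrist_force: [-0.2, -0.1, 0.5]
grip_width: 0.998
grasp_force: 0.0
```

Emit:
apply_moves([
  [[3.9,0.7,0],-4.5],
  [[7.8,1.4,0],-9],
  [[11.6,2.2,0],-13.5],
  [[15.4,2.9,0],-18],
  [[15.4,2.9,0],-18],
])

```text
time: 1.77
tool_pos: [522.9, -52.2, 251.3]
orientation: [179.9, -0.2, 90.8]
wrist_force: [-1.3, -0.0, 0.6]
grip_width: 0.997
grasp_force: 0.0
```

```bash
cat >> h.py <<'E'
def snap(n,tag):
    ci=manip.camera_info(n); im,d=manip.read_camera(n)
    cv2.imwrite(f"pics/{tag}.png",im[:,:,::-1]); np.savez(f"pics/{tag}.npz",im=im,d=d,K=ci["camera_matrix"],T=ci["T"])
def load(tag):
    f=np.load(f"pics/{tag}.npz"); return f["im"],f["d"],dict(camera_matrix=f["K"],T=f["T"])
E
python3 - <<'E'
from h import *
manip.read_camera("wrist");s=manip.state();print(s["joint_vel"].round(2),s["qpos"].round(1),s["tool_pos"].round(1)); snap("wrist","w1"); snap("top","t1")
E
```

```text
[ 2.61 -1.07  4.27  1.27  0.96  0.45  0.04] [ 30.3   6.3 -31.   99.2   3.3  75.4  -0.9] [521.8 -56.  251.1]
```

View pics/w1.png

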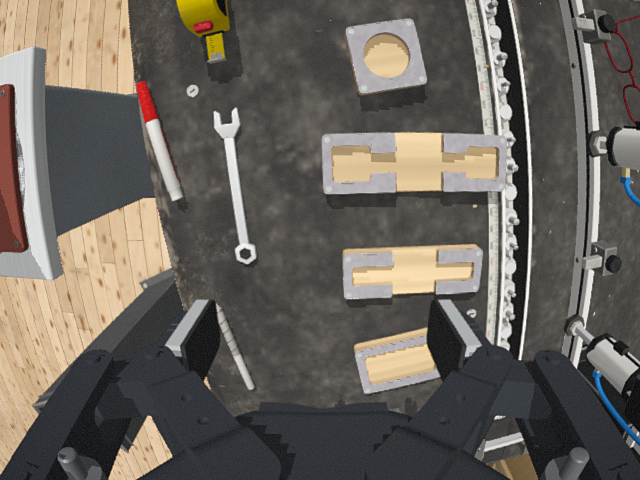

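Wrist view: spanner from (228,110) open end to (245,255), drill (235,345), tape (205,30), bit recess (387,55), spanner tray (414,162), drill tray (412,270), tape tray (395,360) partly hidden by a finger.

```bash
cat >> h.py <<'E'
def comps(tag,zlift,zlo,zhi,vmin=0,amin=150,fish=True,cast=None):
    im,d,ci=load(tag)
    vv,uu=np.mgrid[:480,:640]; uv=np.c_[uu.ravel(),vv.ravel()].astype(float)
    P=pts(ci,uv,d.ravel(),fish).reshape(480,640,3)
    m=((d>0)&(P[...,2]>zlo)&(P[...,2]<zhi)&(im.max(2)>vmin)).astype(np.uint8)
    m=cv2.morphologyEx(m,cv2.MORPH_CLOSE,np.ones((3,3),np.uint8))
    n,l,st,_=cv2.connectedComponentsWithStats(m)
    for k in range(1,n):
        if st[k,4]<amin: continue
        q=np.argwhere(l==k)[:,::-1]; X=ray(ci,q,zlift,fish)[:,:2]
        if X[:,0].min()<250 or X[:,0].max()>760: continue
        (c,wh,a)=cv2.minAreaRect(X.astype(np.float32))
        print("px",q.mean(0).round(),"rect c",np.round(c,1),"wh",np.round(wh,1),"a",round(a,1),"mean",X.mean(0).round(1),"z",np.round(np.percentile(P[l==k][:,2],[10,50,90]),1),"n",len(q))
    return P
E
python3 - <<'E'
from h import *
print("wrist trays");P=comps("w1",17,12,22,90)
print("wrist pale floors"); comps("w1",8,5,11,150)
print("wrist low"); comps("w1",5,2.5,12,110)
print("top trays");comps("t1",17,12,22,90,100,False)
print("top low");comps("t1",5,3,40,110,20,False)
print(np.median(P[220:280,270:330,2]))
E
```

```text
wrist trays
px [386.  55.] rect c [582.4  97.8] wh [71.3 70.7] a 12.5 mean [581.9  97.4] z [15.8 17.1 18.2] n 3169
px [157. 140.] rect c [347.7  16.2] wh [ 14.6 133.2] a 16.9 mean [347.8  15.6] z [12.4 14.5 16. ] n 1312
px [358. 163.] rect c [556.9 -11.7] wh [73.1 60.4] a 2.6 mean [556.4 -11.8] z [16. 17. 18.] n 2519
px [474. 162.] rect c [678.9  -6.1] wh [75.9 60.2] a 2.6 mean [679.   -5.8] z [15.7 16.9 17.9] n 2237
px [460. 270.] rect c [ 672.6 -125.2] wh [54.9 54.1] a 2.0 mean [ 674.3 -124.4] z [15.  16.7 17.7] n 1402
px [365. 274.] rect c [ 570.4 -129.9] wh [53.6 53.7] a 2.3 mean [ 567.7 -129.2] z [15.4 16.7 17.7] n 1579
px [391. 365.] rect c [ 614.4 -246.9] wh [98.3 71.7] a 13.6 mean [ 605.9 -249. ] z [14.3 16.4 17.5] n 1607
wrist pale floors
px [386.  56.] rect c [583.5  98.5] wh [45.4 44.7] a 4.0 mean [583.2  98.6] z [7.1 8.2 9.2] n 1524
px [235. 181.] rect c [432.1 -38.7] wh [ 26.9 164.4] a 7.6 mean [430.2 -31.8] z [5.1 6.3 7.6] n 1576
px [412. 162.] rect c [618.9  -8.9] wh [178.6  60. ] a 1.8 mean [614.2  -9.3] z [7. 8. 9.] n 5923
px [412. 270.] rect c [ 620.5 -128. ] wh [15
[... 4670 characters left out ...]
6.2] wh [ 8.3 99.6] a 14.8 mean [ 419.  -247.6] z [ 4.5  8.8 13.3] n 113
px [118. 266.] rect c [438.9 579.8] wh [ 7.1 34.1] a 13.2 mean [439.  576.3] z [36.8 38.9 40.9] n 23
px [296. 274.] rect c [410.9 108.8] wh [15.1 24.5] a 8.4 mean [409.9 109.4] z [-0.2  4.9  9.7] n 49
px [208. 282.] rect c [393.9 340.1] wh [ 9.3 26.4] a 5.3 mean [393.5 339.5] z [ 4.9 10.6 14.6] n 34
px [209. 290.] rect c [372.2 338.4] wh [28.8 10.4] a 88.9 mean [372.7 337.6] z [ 6.8 11.2 15.9] n 49
px [330. 298.] rect c [345.1  21.1] wh [ 14.  122.1] a 17.3 mean [345.   20.5] z [ 9.  14.  18.4] n 244
px [119. 316.] rect c [310.2 568. ] wh [53.7 59.3] a 88.1 mean [308.4 569.4] z [11.6 18.1 24.2] n 234
-0.3723488755294966
```

Run:
```python
from h import *
print(manip.state()["tool_pos"])
legs([(432,-38.7,100,97.6),(432,-38.7,13,97.6)])
```

```text
[520.54429363 -60.56357552 250.87480816]
leg [ 2.19 -8.85 15.09] turn -7.6 len 176
leg [0.  0.  8.7] turn 0.0 len 87
```

Emit:
apply_moves([
  [[0.5,-2.2,3.8],-2],
  [[1.1,-4.4,7.6],-4],
  [[1.6,-6.6,11.3],-6],
  [[2.2,-8.85,15.1],-7.6],
  [[2.2,-8.85,15.1],-7.6],
])

```text
time: 2.33
tool_pos: [425.3, -39.7, 95.1]
orientation: [-179.5, -0.1, 97.5]
wrist_force: [-0.8, -0.1, -0.3]
grip_width: 0.998
grasp_force: 0.0
```

Emit:
apply_moves([
  [[0,0,2.5],0],
  [[0,0,5],0],
  [[0,0,7],0],
  [[0,0,8],0],
  [[0,0,8],0],
])

```text
time: 2.75
tool_pos: [430.9, -39.5, 18.8]
orientation: [-179.8, -0.0, 97.5]
wrist_force: [-0.6, -0.5, -0.6]
grip_width: 1.001
grasp_force: 0.0
```

Run:
```python
from h import *
s=manip.state();print(s["tool_pos"],s["orientation"],s["qpos"].round())
legs([(432,-38.7,13,97.6)])
snap("wrist","w2")
```

```text
[430.88920721 -39.50365725  18.81615306] [-1.79814357e+02 -4.97411020e-02  9.74669447e+01] [ 29.  12. -32. 125.   8.  46.  -0.]
leg [0.07 0.12 0.58] turn -0.1 len 6
```

View pics/w2.png

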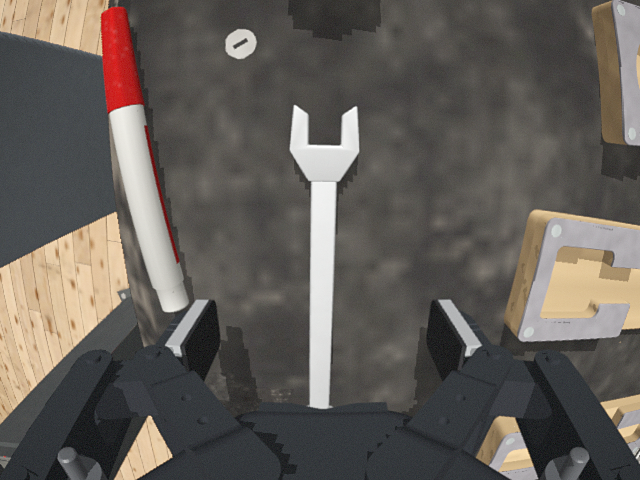

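Spanner centred between the open jaws (shank column ~322), clear of the pen.

Emit:
apply_moves([
  [[0,0.1,0.3],0],
  [[0,0.1,0.5],0],
  [[0,0.1,0.5],0],
  [[0,0.1,0.5],0],
  [[0,0.1,0.5],0],
], grip=0, force=70)

```text
time: 3.22
tool_pos: [433.6, -38.5, 15.8]
orientation: [180.0, 0.0, 97.6]
wrist_force: [-0.1, -1.4, 1.0]
grip_width: 0.297
grasp_force: 0.0
```

Emit:
apply_moves([
  [[0,0,0],0],
  [[0,0,0],0],
  [[0,0,0],0],
  [[0,0,0],0],
  [[0,0,0],0],
])

```text
time: 3.63
tool_pos: [433.4, -38.5, 15.8]
orientation: [180.0, 0.0, 97.6]
wrist_force: [-2.0, 0.6, 6.5]
grip_width: 0.063
grasp_force: 68.8
```

Emit:
apply_moves([
  [[0,0,0],0],
  [[0,0,0],0],
  [[0,0,0.15],0],
  [[0,0,0.3],0],
  [[0,0,0.3],0],
], grip=0.4)

```text
time: 4.05
tool_pos: [433.0, -38.4, 12.0]
orientation: [-180.0, -0.0, 97.6]
wrist_force: [-0.0, -1.3, -0.5]
grip_width: 0.398
grasp_force: 0.0
```

Run:
```python
from h import *
s=manip.state();print(s["tool_pos"],s["wrist_force"],s["grip_width"])
snap("wrist","w3")
```

```text
[433.03302768 -38.38643664  11.96410771] [-0.04264418 -1.25211396 -0.52972171] 0.3980697791972774
```

View pics/w3.png

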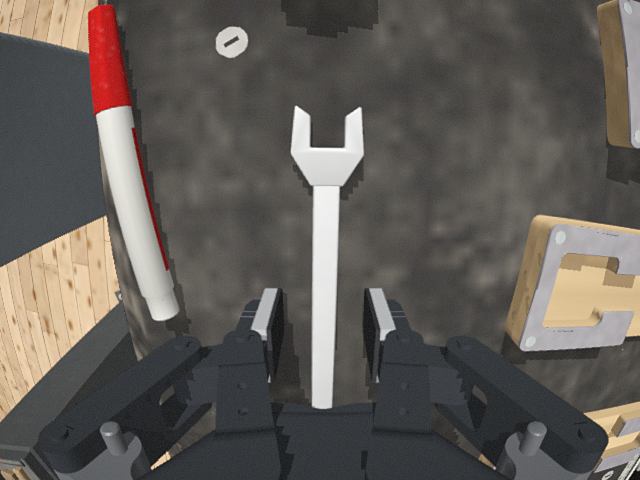

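Spanner still in place between the pads (shank at column 325). Close at this lower height.

Emit:
apply_moves([
  [[0,0,0],0],
  [[0,0,0],0],
  [[0,0,0],0],
  [[0,0,0],0],
  [[0,0,0],0],
], grip=0)

```text
time: 4.52
tool_pos: [433.3, -38.4, 12.5]
orientation: [180.0, 0.0, 97.6]
wrist_force: [-2.0, 0.4, 6.0]
grip_width: 0.083
grasp_force: 68.8
```

Emit:
apply_moves([
  [[0,0,0],0],
  [[0,0,-0.5],0],
  [[0,0,-1.5],0],
  [[0,0,-3],0],
  [[0,0,-3],0],
])

```text
time: 4.93
tool_pos: [434.8, -38.4, 44.9]
orientation: [179.8, 0.1, 97.6]
wrist_force: [0.9, 0.3, -2.1]
grip_width: 0.083
grasp_force: 68.7
```

Run:
```python
from h import *
legs([(490,-29,110,126),(555,-19,110,154),(618.3,-8.9,110,182.4)])
```

```text
leg [ 0.2   5.59 -6.51] turn -28.4 len 86
leg [-3.01  5.85 -0.  ] turn -28.0 len 66
leg [-5.25  3.68 -0.  ] turn -28.4 len 64
```

Emit:
apply_moves([
  [[0,0.5,-2],-5],
  [[0.1,1.8,-4],-11],
  [[0.1,3.1,-5.5],-17],
  [[0.2,4.4,-6.5],-23],
  [[0.2,5.6,-6.5],-28.5],
])

```text
time: 5.35
tool_pos: [490.6, -28.9, 109.7]
orientation: [179.8, 0.2, 126.4]
wrist_force: [1.0, -0.2, -1.0]
grip_width: 0.079
grasp_force: 68.7
```

Emit:
apply_moves([
  [[-0.6,1.2,0],-5.6],
  [[-1.2,2.4,0],-11.2],
  [[-1.8,3.5,0],-16.8],
  [[-2.4,4.7,0],-22.4],
  [[-3,5.85,0],-28],
])

```text
time: 5.77
tool_pos: [554.0, -18.8, 107.2]
orientation: [-180.0, 0.0, 154.4]
wrist_force: [-0.1, 0.4, -1.0]
grip_width: 0.082
grasp_force: 68.7
```

Emit:
apply_moves([
  [[-1.3,0.9,0],-7],
  [[-2.6,1.8,0],-14],
  [[-4,2.8,0],-21],
  [[-5.2,3.7,0],-28.3],
  [[-5.2,3.7,0],-28.3],
])

```text
time: 6.18
tool_pos: [618.4, -7.8, 107.0]
orientation: [179.9, 0.1, -177.2]
wrist_force: [-0.2, -1.4, -1.4]
grip_width: 0.082
grasp_force: 68.7
```

Run:
```python
from h import *
manip.read_camera("wrist")
s=manip.state();print(s["tool_pos"],s["orientation"],s["wrist_force"],s["grip_width"],s["qpos"].round())
snap("wrist","w4")
print("tray");comps("w4",17,12,22,90)
print("spanner");comps("w4",100,75,125,100,100)
legs([(618.3,-8.9,60,182.4)])
```

```text
[616.96845565  -7.85285267 106.84564955] [ 1.79926028e+02 -9.02374098e-03 -1.77593002e+02] [-0.33587977 -0.97718103 -1.64720971] 0.07650739040931405 [ 29.  27. -42.  96.  19.  65.  75.]
tray
px [315. 153.] rect c [557.2 -12.2] wh [73.2 60.2] a 2.6 mean [557.1 -14.4] z [16.1 17.  17.9] n 6205
px [139. 169.] rect c [ 570.1 -129.7] wh [52.7 54.3] a 2.7 mean [ 568.  -128.4] z [15.3 16.7 17.6] n 3925
px [481. 202.] rect c [582.5  96.8] wh [71.  71.6] a 12.6 mean [581.5  94.8] z [15.9 17.1 18. ] n 6888
px [622. 176.] rect c [552.  220.3] wh [38.3 43.1] a 12.8 mean [550.3 219.2] z [15.3 16.5 17.6] n 1251
px [ 40. 261.] rect c [ 632.7 -241.9] wh [135.9  74.8] a 13.3 mean [ 639.2 -233.8] z [13.6 16.5 17.4] n 4645
px [618. 245.] rect c [606.3 229.5] wh [17.8 30.7] a 13.5 mean [605.2 230.6] z [15.5 16.6 18.6] n 374
px [159. 316.] rect c [ 672. -125.] wh [55.4 54.3] a 2.5 mean [ 673.2 -124. ] z [14.5 16.7 17.6] n 3027
px [285. 294.] rect c [650.  -32.3] wh [15.2 30.2] a 48.4 mean [648.9 -30.9] z [14.  16.8 17.7] n 395
px [355. 291.] rect c [646.3  12.1] wh [11.6 20. ] a 1.9 mean [644.8  15.5] z [12.9 16.8 17.8] n 262
px [625. 298.] rect c [652.8 258.4] wh [ 7.1 42.3] a 8.4 mean [652.6 259.5] z [13.9 15.6 17.1] n 181
spanner
px [323. 238.] rect c [603.2  -7.6] wh [136.8  26.3] a 2.5 mean [587.7  -8.4] z [ 99.5 100.6 102.4] n 9127
px [629. 441.] rect c [743.5 242.4] wh [35.  10.6] a 54.5 mean [742.7 242. ] z [76.  82.3 89.4] n 168
leg [-0.21 -0.09  4.68] turn -0.1 len 47
```

View pics/w4.png

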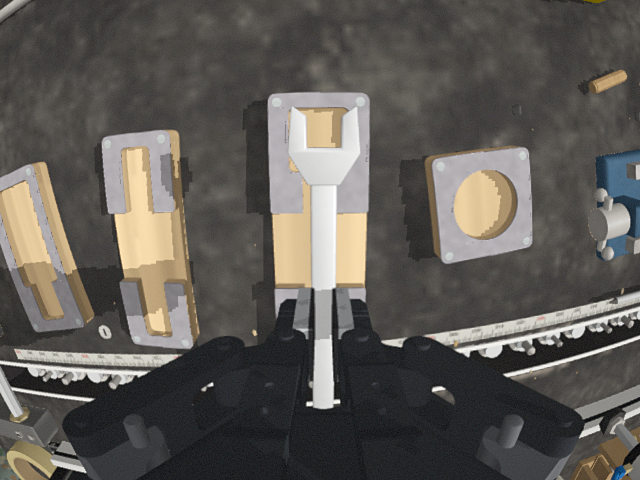

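Spanner is level in the grip, its open end (323,130) over the tray's near end, aligned with the pocket.

Emit:
apply_moves([
  [[0,-0.15,1.5],0],
  [[0,-0.15,3],0],
  [[0,-0.15,4.5],0],
  [[0,-0.15,5.5],0],
  [[0,-0.15,5.5],0],
])

```text
time: 6.7
tool_pos: [614.3, -10.1, 49.3]
orientation: [180.0, -0.3, -177.6]
wrist_force: [-0.0, -0.1, -2.3]
grip_width: 0.081
grasp_force: 68.7
```

Run:
```python
from h import *
manip.read_camera("wrist")
s=manip.state();print(s["tool_pos"],s["orientation"])
snap("wrist","w5")
zz=s["tool_pos"][2]
print("tray");comps("w5",17,12,22,90)
print("spanner");comps("w5",zz-6.5,zz-15,zz+2,100,300)
legs([(617,-10,21,182.4)])
```

```text
[615.16700772  -9.79349357  50.74665514] [ 1.79983777e+02 -1.64931421e-01 -1.77626306e+02]
tray
px [321. 161.] rect c [557.  -12.3] wh [72.9 59.9] a 2.9 mean [555.9 -12.2] z [16.1 17.  17.8] n 12156
px [ 97. 185.] rect c [ 570.2 -129.4] wh [52.8 54.6] a 2.4 mean [ 567.9 -127.4] z [15.  16.7 17.6] n 5886
px [522. 226.] rect c [582.6  96.4] wh [71.4 72.7] a 12.4 mean [581.1  93.2] z [15.7 17.1 17.9] n 10210
px [ 20. 323.] rect c [ 661.2 -210.5] wh [ 53.9 118.7] a 67.2 mean [ 661.4 -214.5] z [13.2 16.4 17.3] n 2535
px [102. 353.] rect c [ 671.5 -142.7] wh [53.6 29.4] a 15.4 mean [ 670.6 -142.5] z [13.7 16.6 17.5] n 1636
px [148. 345.] rect c [ 661.2 -106.9] wh [36.9 18. ] a 2.6 mean [ 658.8 -107.3] z [14.  16.7 17.5] n 1210
spanner
px [323. 233.] rect c [601.2  -9.5] wh [136.4  26.3] a 2.4 mean [583.9 -10.4] z [43.5 44.6 45.9] n 8550
leg [-0.1  -0.04  3.09] turn -0.0 len 31
```

Emit:
apply_moves([
  [[-0.15,-0.05,0.5],0],
  [[-0.15,-0.05,1.2],0],
  [[-0.15,-0.05,2],0],
  [[-0.15,-0.05,2.7],0],
  [[-0.15,-0.05,3],0],
])

```text
time: 7.22
tool_pos: [617.2, -10.3, 20.8]
orientation: [180.0, -0.1, -177.6]
wrist_force: [-1.5, 1.2, -0.9]
grip_width: 0.082
grasp_force: 68.8
```

Emit:
apply_moves([
  [[0,0,0],0],
  [[0,0,0],0],
  [[0,0,0],0],
  [[0,0,0],0],
  [[0,0,0],0],
])

```text
time: 7.63
tool_pos: [618.1, -10.2, 22.6]
orientation: [-180.0, 0.0, -177.6]
wrist_force: [0.3, -0.9, -1.1]
grip_width: 0.083
grasp_force: 68.7
```

Emit:
apply_moves([
  [[0,0,0.1],0],
  [[0,0,0.2],0],
  [[0,0,0.2],0],
  [[0,0,0.2],0],
  [[0,0,0.2],0],
])

```text
time: 8.05
tool_pos: [618.1, -10.2, 20.7]
orientation: [-180.0, 0.0, -177.6]
wrist_force: [-1.2, 0.4, 4.8]
grip_width: 0.083
grasp_force: 69.4
```

Emit:
apply_moves([
  [[0,0,0],0],
  [[0,0,0],0],
  [[0,0,0],0],
  [[0,0,0],0],
  [[0,0,0],0],
], grip=0.4)

```text
time: 8.47
tool_pos: [617.9, -10.2, 20.2]
orientation: [180.0, -0.0, -177.6]
wrist_force: [0.0, -0.4, -1.0]
grip_width: 0.402
grasp_force: 0.0
```

Emit:
apply_moves([
  [[0,0,-1],0],
  [[0,0,-3],0],
  [[0,0,-6],0],
  [[0,0,-9],0],
  [[0,0,-9],0],
])

```text
time: 8.88
tool_pos: [621.2, -9.4, 117.2]
orientation: [-180.0, 0.5, -177.6]
wrist_force: [0.8, -0.5, 0.9]
grip_width: 0.402
grasp_force: 0.0
```

Run:
```python
from h import *
manip.read_camera("wrist")
s=manip.state();print(s["tool_pos"],s["orientation"])
snap("wrist","w6")
print("tray");comps("w6",17,12,22,90)
im,d,ci=load("w6")
c=im[60:420,150:500]; cv2.imwrite("pics/w6c.png",c[:,:,::-1])
```

```text
[620.19957187  -9.73647748 114.5656358 ] [-179.96536013    0.35975263 -177.59824931]
tray
px [322. 145.] rect c [556.9 -12.2] wh [73. 60.] a 2.6 mean [556.2 -12.2] z [16.1 17.  17.9] n 6536
px [323. 220.] rect c [618.3  -8.8] wh [163.4  26.2] a 2.4 mean [606.2  -9.8] z [13.3 14.4 15.5] n 4050
px [147. 162.] rect c [ 570.4 -129.8] wh [53.4 54.2] a 2.5 mean [ 568.1 -128.5] z [15.4 16.7 17.7] n 3815
px [480. 195.] rect c [582.7  96.9] wh [70.9 71.7] a 12.8 mean [581.7  95. ] z [16.  17.1 18. ] n 6550
px [620. 170.] rect c [552.1 221.8] wh [40.  49.9] a 12.4 mean [550.1 221.3] z [15.2 16.5 17.7] n 1339
px [ 44. 249.] rect c [ 632.7 -241.6] wh [136.2  73.7] a 14.1 mean [ 635.7 -237. ] z [13.7 16.5 17.5] n 4939
px [616. 238.] rect c [605.8 230.6] wh [18.7 33.7] a 13.3 mean [605.1 230.7] z [15.7 16.7 18.7] n 411
px [164. 305.] rect c [ 671.6 -125.2] wh [55.7 54.1] a 2.6 mean [ 672.5 -124.4] z [14.6 16.7 17.6] n 2910
px [323. 321.] rect c [678.2  -6.2] wh [75.5 59.9] a 2.5 mean [677.7  -6.5] z [15.9 17.  17.8] n 4462
px [624. 290.] rect c [652.4 260.6] wh [ 7.1 45.3] a 9.3 mean [652.3 261.3] z [13.7 15.6 16.9] n 199
```

View pics/w6c.png

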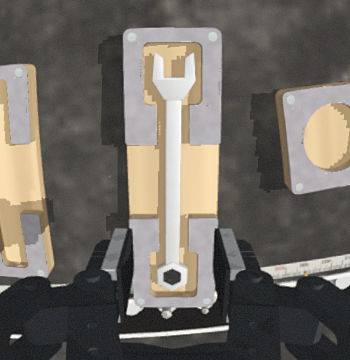

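Spanner sits flat in its pocket (crop (173,170)), top at z 14.4 mm as it must be. Now the drill.

Run:
```python
from h import *
print(manip.state()["tool_pos"])
legs([(550,-84,115,157),(482,-159,115,131),(414.5,-234,100,105.3),(414.5,-234,30,105.3)])
```

```text
[618.96114204 -10.08570434 112.36864577]
leg [ 7.2  -7.1  -0.26] turn 25.4 len 101
leg [ 3.33 -9.56 -0.  ] turn 26.0 len 101
leg [ -1.23 -10.01   1.5 ] turn 25.7 len 102
leg [0. 0. 7.] turn 0.0 len 70
```

Emit:
apply_moves([
  [[1.2,-1.2,0],5],
  [[2.7,-2.7,0],10],
  [[4.2,-4.2,0],15],
  [[5.7,-5.7,0],20],
  [[7.2,-7.1,0],25.4],
])

```text
time: 9.4
tool_pos: [547.5, -85.0, 109.3]
orientation: [-180.0, -0.1, 156.7]
wrist_force: [0.1, -0.3, 0.3]
grip_width: 0.4
grasp_force: 0.0
```

Emit:
apply_moves([
  [[0.7,-1.9,0],5],
  [[1.4,-3.8,0],10],
  [[2,-5.7,0],15.5],
  [[2.7,-7.6,0],21],
  [[3.3,-9.6,0],26],
])

```text
time: 9.82
tool_pos: [479.6, -159.9, 109.4]
orientation: [-180.0, -0.1, 130.7]
wrist_force: [-0.0, -0.6, -0.8]
grip_width: 0.401
grasp_force: 0.0
```

Emit:
apply_moves([
  [[-0.3,-2.5,0.4],7],
  [[-0.6,-5,0.8],14],
  [[-0.9,-7.5,1.1],20],
  [[-1.2,-10,1.5],25.7],
  [[-1.2,-10,1.5],25.7],
])

```text
time: 10.23
tool_pos: [408.9, -237.7, 93.6]
orientation: [-179.8, -0.1, 104.6]
wrist_force: [-0.3, -0.2, -0.3]
grip_width: 0.399
grasp_force: 0.0
```

Emit:
apply_moves([
  [[0,0,2],0],
  [[0,0,4],0],
  [[0,0,5.5],0],
  [[0,0,6],0],
  [[0,0,6],0],
])

```text
time: 10.65
tool_pos: [412.4, -233.3, 33.8]
orientation: [-179.9, -0.2, 105.3]
wrist_force: [-0.1, 0.3, 1.2]
grip_width: 0.401
grasp_force: 0.0
```

Run:
```python
from h import *
manip.read_camera("wrist")
s=manip.state();print(s["tool_pos"],s["orientation"])
snap("wrist","w7")
print("drill");comps("w7",8,3,14,100)
legs([(414.5,-234,12.5,105.3)])
```

```text
[ 413.13757101 -233.73040698   34.87631067] [-1.79941793e+02 -8.68471302e-02  1.05338752e+02]
drill
px [624.  16.] rect c [531.8 -40.8] wh [13.4 27.8] a 87.4 mean [531.8 -41.7] z [ 4.4  8.9 13.2] n 408
px [610. 174.] rect c [ 545.  -132.2] wh [14.2 52.3] a 4.6 mean [ 544.8 -132.9] z [ 3.8  8.6 13.2] n 1268
px [324. 274.] rect c [ 414.2 -233.8] wh [ 10.3 128.1] a 15.2 mean [ 412.1 -226.7] z [ 6.8  9.  10.2] n 4841
px [634. 187.] rect c [ 566.4 -132. ] wh [11.3 25.4] a 26.7 mean [ 567.8 -132.1] z [7.3 8.1 9.1] n 393
px [580. 346.] rect c [ 596.7 -237.8] wh [78.4 45.2] a 14.3 mean [ 578.8 -232.2] z [ 3.8  8.4 13.2] n 1384
px [604. 377.] rect c [ 628.7 -251.4] wh [85.6 47.2] a 13.7 mean [ 621.6 -252.5] z [ 7.2  8.  10. ] n 3345
leg [-0.02  0.08  2.31] turn 0.0 len 23
```

View pics/w7.png

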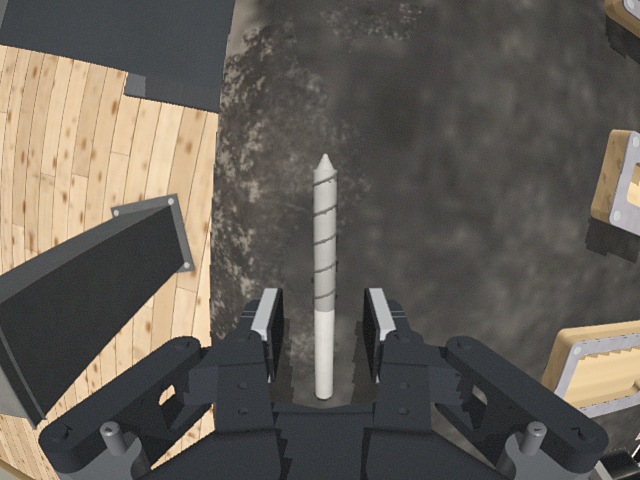

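Drill lies centred between the pads (column 324), rows 155–398. Descend, close, lift.

Emit:
apply_moves([
  [[0,0.05,0.8],0],
  [[0,0.05,1.6],0],
  [[0,0.05,2.2],0],
  [[0,0.05,2.25],0],
  [[0,0.05,2.25],0],
])

```text
time: 11.17
tool_pos: [413.6, -233.9, 12.3]
orientation: [-180.0, -0.1, 105.3]
wrist_force: [0.1, -0.1, -0.5]
grip_width: 0.397
grasp_force: 0.0
```

Emit:
apply_moves([
  [[0,0,0],0],
  [[0,0,0],0],
  [[0,0,0],0],
  [[0,0,0],0],
  [[0,0,0],0],
], grip=0, force=50)

```text
time: 11.58
tool_pos: [414.3, -234.3, 13.2]
orientation: [180.0, 0.0, 105.3]
wrist_force: [-0.7, 0.3, 5.0]
grip_width: 0.096
grasp_force: 51.1
```

Emit:
apply_moves([
  [[0,0,0],0],
  [[0,0,0],0],
  [[0,0,0],0],
  [[0,0,-0.5],0],
  [[0,0,-1.5],0],
])

```text
time: 12.0
tool_pos: [413.0, -233.7, 27.3]
orientation: [-179.9, -0.1, 105.3]
wrist_force: [-0.5, 0.4, -1.4]
grip_width: 0.097
grasp_force: 50.5
```

Run:
```python
from h import *
legs([(430,-226,100,113),(494,-193,110,136),(558,-160,110,159),(621.3,-127.6,100,182.5)])
```

```text
leg [ 0.29  1.84 -7.27] turn -7.7 len 75
leg [ 0.54  7.18 -1.  ] turn -23.0 len 73
leg [-2.31  6.82 -0.  ] turn -23.0 len 72
leg [-4.75  5.29  1.  ] turn -23.5 len 72
```

Emit:
apply_moves([
  [[0,0,-1.5],0],
  [[0,0.2,-3.5],-1],
  [[0.1,0.6,-5.5],-2.5],
  [[0.2,1.1,-7],-5],
  [[0.3,1.8,-7.3],-7.7],
])

```text
time: 12.42
tool_pos: [431.8, -227.2, 104.3]
orientation: [179.9, 0.2, 113.1]
wrist_force: [0.4, 0.8, -0.3]
grip_width: 0.094
grasp_force: 50.5
```

Emit:
apply_moves([
  [[0.1,1.4,-0.2],-4.6],
  [[0.2,2.8,-0.4],-9.2],
  [[0.3,4.3,-0.6],-13.8],
  [[0.4,5.7,-0.8],-18.4],
  [[0.5,7.2,-1],-23],
])

```text
time: 12.83
tool_pos: [495.3, -193.6, 111.7]
orientation: [-180.0, 0.0, 136.2]
wrist_force: [0.6, 0.4, -1.1]
grip_width: 0.096
grasp_force: 50.5
```

Emit:
apply_moves([
  [[-0.5,1.4,0],-4.6],
  [[-0.9,2.7,0],-9.2],
  [[-1.4,4.1,0],-13.8],
  [[-1.8,5.5,0],-18.4],
  [[-2.3,6.8,0],-23],
])

```text
time: 13.25
tool_pos: [559.2, -160.3, 111.6]
orientation: [-180.0, 0.0, 159.2]
wrist_force: [-0.6, -0.8, -1.3]
grip_width: 0.097
grasp_force: 50.5
```

Emit:
apply_moves([
  [[-1.2,1.3,0.2],-5.9],
  [[-2.4,2.6,0.5],-11.8],
  [[-3.6,4,0.8],-17.7],
  [[-4.75,5.3,1],-23.5],
  [[-4.75,5.3,1],-23.5],
])

```text
time: 13.67
tool_pos: [623.9, -125.9, 101.0]
orientation: [179.9, 0.1, -177.0]
wrist_force: [0.2, 0.2, -0.6]
grip_width: 0.098
grasp_force: 50.5
```

Run:
```python
from h import *
for _ in range(3): manip.read_camera("wrist")
s=manip.state();print(s["tool_pos"],s["orientation"],s["grip_width"])
snap("wrist","w8"); z=s["tool_pos"][2]
print("tray");comps("w8",17,12,22,90)
print("floor");comps("w8",8,5,11,150)
print("drill");comps("w8",z-4,z-12,z+8,90,300)
```

```text
[ 621.4366195  -128.76918773  100.9996882 ] [-1.79996751e+02 -4.34672136e-02 -1.77631503e+02] 0.09243466735575141
tray
px [497. 206.] rect c [610.5 -10.9] wh [180.2  62.4] a 2.8 mean [588.2 -16.3] z [13.7 16.5 17.8] n 10985
px [321. 164.] rect c [ 570.5 -131.1] wh [52.6 52.1] a 2.4 mean [ 568.  -131.3] z [16.1 17.  17.9] n 5218
px [154. 257.] rect c [ 633.1 -243.1] wh [136.2  70.4] a 13.6 mean [ 632.  -241.8] z [15.  16.7 17.7] n 8769
px [609. 213.] rect c [583.7  91.1] wh [71.7 66.8] a 12.6 mean [584.   85.5] z [14.1 17.1 18.1] n 3354
px [ 45. 228.] rect c [ 612.1 -335.2] wh [33.9 10.8] a 5.7 mean [ 612.5 -334.9] z [13.1 16.7 20.7] n 290
px [ 33. 277.] rect c [ 654.9 -360.2] wh [36.9  8.2] a 8.4 mean [ 654.5 -359.7] z [17.4 19.7 21.8] n 215
px [511. 325.] rect c [677.9   9.4] wh [75.9 29.3] a 1.1 mean [673.8  12.7] z [14.3 17.1 17.9] n 1886
px [289. 293.] rect c [ 650.1 -148.6] wh [9.6 9. ] a 0.0 mean [ 649.6 -148.8] z [14.1 16.9 17.7] n 162
floor
px [ 5. 97.] rect c [ 508.5 -381.5] wh [27.3 16.1] a 2.0 mean [ 509.3 -383.3] z [ 7.9 10.7 11.9] n 163
px [483. 217.] rect c [588.2 -20. ] wh [ 37.2 123.7] a 79.9 mean [596.4 -22.6] z [7.4 8.2 9. ] n 3566
px [321. 228.] rect c [ 600.9 -129.6] wh [95.4 51.9] a 2.4 mean [ 609.1 -129.8] z [7.2 8.  8.9] n 5392
px [175. 168.] rect c [ 572.7 -224.7] wh [25.4  4.5] a 16.2 mean [ 572.2 -224.6] z [ 5.5  7.9 10.8] n 152
px [511. 264.] rect c [631.7   5.4] wh [ 36.4 153.4] a 81.7 mean [629.4   6.4] z [7.4 8.2 9.1] n 2607
px [149. 246.] rect c [ 634.9 -246.5] wh [118.2  44.9] a 13.7 mean [ 626.4 -247.5] z [7.1 7.9 8.8] n 7675
px [616. 211.] rect c [583.3 102.1] wh [40.9 41.6] a 40.9 mean [583.3 101.6] z [7.5 8.4 9.2] n 1377
px [215. 307.] rect c [ 666.7 -201.5] wh [46.2  3.9] a 13.9 mean [ 668.2 -201. ] z [ 5.4  8.  10.6] n 202
drill
px [323. 279.] rect c [ 615.5 -128.3] wh [115.3  22.7] a 9.1 mean [ 608.1 -128.6] z [94.7 96.9 98.3] n 6134
```

```bash
cat > dr.py <<'E'
from h import *
import sys
tag=sys.argv[1]; zt=float(sys.argv[2]); axis=int(sys.argv[3]); lo=float(sys.argv[4]); hi=float(sys.argv[5])
im,d,ci=load(tag)
vv,uu=np.mgrid[:480,:640]; uv=np.c_[uu.ravel(),vv.ravel()].astype(float)
P=pts(ci,uv,d.ravel(),True); m=(d.ravel()>0)&(abs(P[:,2]-zt)<9)&(P[:,0]>lo)&(P[:,0]<hi)&(abs(uv[:,0]-322)<50)
Q=P[m]; print(len(Q),Q[:,0].min())
for a in np.arange(lo,hi,8):
    k=Q[(Q[:,0]>=a)&(Q[:,0]<a+8)]
    if len(k)>10: print(a+4, "y",k[:,1].min().round(1),k[:,1].max().round(1),"mid",((k[:,1].min()+k[:,1].max())/2).round(1),"ztop",np.percentile(k[:,2],90).round(1))
E
python3 dr.py w8 96 0 540 625
python3 - <<'E'
from h import *
print(manip.state()["tool_pos"]); legs([(621.3,-128.6,45,182.5)])
E
```

```text
4666 557.768501956414
560.0 y -133.9 -127.1 mid -130.5 ztop 96.0
568.0 y -135.8 -124.8 mid -130.3 ztop 98.1
576.0 y -135.4 -124.4 mid -129.9 ztop 98.0
584.0 y -134.8 -124.4 mid -129.6 ztop 98.1
592.0 y -134.6 -123.8 mid -129.2 ztop 98.1
600.0 y -134.6 -124.1 mid -129.3 ztop 97.9
608.0 y -139.3 -117.9 mid -128.6 ztop 102.5
616.0 y -146.1 -110.7 mid -128.4 ztop 103.3
624.0 y -132.1 -124.0 mid -128.1 ztop 98.9
[ 621.3057404  -129.18242253  101.0738509 ]
leg [-0.    0.06  5.61] turn -0.2 len 56
```

Emit:
apply_moves([
  [[0,0,1.5],0],
  [[0,0,3],0],
  [[0,0,4.5],0],
  [[0,0,5.5],0],
  [[0,0,5.5],0],
])

```text
time: 14.28
tool_pos: [619.8, -128.4, 42.2]
orientation: [179.9, -0.3, -177.5]
wrist_force: [-0.8, -0.0, 0.1]
grip_width: 0.097
grasp_force: 50.5
```

Emit:
apply_moves([
  [[0,0,0.5],0],
  [[0,0,1],0],
  [[0,0,1],0],
  [[0,0,1],0],
  [[0,0,1],0],
])

```text
time: 14.7
tool_pos: [622.3, -128.3, 36.3]
orientation: [-180.0, 0.0, -177.5]
wrist_force: [-1.1, 1.4, -0.1]
grip_width: 0.096
grasp_force: 50.5
```

```bash
python3 - <<'E'
from h import *
s=manip.state();print(s["tool_pos"],s["orientation"],s["grip_width"])
snap("wrist","w9");z=s["tool_pos"][2]
comps("w9",17,12,22,90)
E
python3 dr.py w9 29 0 540 625
```

```text
[ 622.33638196 -128.31534439   36.28110017] [-1.79995466e+02  3.84913087e-02 -1.77501205e+02] 0.0963530359420185
px [553. 209.] rect c [601.6 -12.1] wh [162.2  63.6] a 2.9 mean [576.4 -17.3] z [13.3 16.5 17.8] n 15843
px [320. 174.] rect c [ 570.3 -131.2] wh [52.5 52. ] a 2.5 mean [ 567.5 -131.3] z [16.1 17.  17.8] n 10379
px [ 97. 269.] rect c [ 629.4 -243.3] wh [129.1  71.2] a 13.8 mean [ 617.8 -244.2] z [14.1 16.7 17.5] n 10829
px [  9. 330.] rect c [ 663.9 -328.1] wh [15.1 18.6] a 31.0 mean [ 664.7 -328.3] z [13.3 17.1 21.1] n 233
px [559. 359.] rect c [667.1  10.4] wh [55.9 24.7] a 2.8 mean [661.6  11.4] z [13.8 17.  17.8] n 1802
4425 558.6995479797024
560.0 y -133.3 -127.3 mid -130.3 ztop 30.9
568.0 y -135.2 -124.5 mid -129.8 ztop 33.4
576.0 y -135.6 -124.2 mid -129.9 ztop 33.3
584.0 y -134.6 -124.2 mid -129.4 ztop 33.4
592.0 y -134.3 -123.5 mid -128.9 ztop 33.3
600.0 y -134.3 -123.8 mid -129.0 ztop 33.3
608.0 y -138.9 -117.5 mid -128.2 ztop 35.3
616.0 y -145.6 -110.7 mid -128.2 ztop 37.0
624.0 y -131.8 -123.8 mid -127.8 ztop 33.5
```

Emit:
apply_moves([
  [[0,-0.1,0],0],
  [[0,-0.1,0.6],0],
  [[0,-0.1,1.2],0],
  [[0,-0.1,1.55],0],
  [[0,-0.1,1.55],0],
])

```text
time: 15.17
tool_pos: [621.9, -129.5, 21.3]
orientation: [-180.0, -0.0, -177.5]
wrist_force: [-7.5, -0.0, 16.2]
grip_width: 0.099
grasp_force: 52.5
```

Emit:
apply_moves([
  [[0,0,0],0],
  [[0,0,0],0],
  [[0,0,0],0],
  [[0,0,0],0],
  [[0,0,0],0],
])

```text
time: 15.58
tool_pos: [621.9, -129.6, 21.3]
orientation: [-180.0, -0.0, -177.5]
wrist_force: [-7.6, 0.4, 14.9]
grip_width: 0.094
grasp_force: 52.4
```

Emit:
apply_moves([
  [[0,0,0],0],
  [[0,0,0],0],
  [[0,0,0],0],
  [[0,0,0],0],
  [[0,0,0],0],
], grip=0.4)

```text
time: 16.0
tool_pos: [621.9, -129.3, 20.0]
orientation: [180.0, -0.0, -177.5]
wrist_force: [-0.0, 0.1, 0.1]
grip_width: 0.397
grasp_force: 0.0
```

Emit:
apply_moves([
  [[0,0,-1],0],
  [[0,0,-3],0],
  [[0,0,-6],0],
  [[0,0,-9],0],
  [[0,0,-9],0],
])

```text
time: 16.42
tool_pos: [625.4, -129.2, 117.4]
orientation: [-179.9, 0.5, -177.5]
wrist_force: [1.8, -0.2, 0.6]
grip_width: 0.397
grasp_force: 0.0
```

```bash
python3 - <<'E'
from h import *
manip.read_camera("wrist")
snap("wrist","w10")
comps("w10",17,12,22,90)
legs([(584,-69,150,155),(546,-9,190,128),(500,50,200,104),(450,110,200,97)])
E
python3 dr.py w10 18 0 540 700
```

```text
px [ 7. 87.] rect c [ 505.6 -387.9] wh [35.9 19.1] a 44.4 mean [ 505.2 -386.5] z [11.1 12.8 18.6] n 345
px [490. 198.] rect c [610. -11.] wh [179.4  62.4] a 2.6 mean [588.6 -16.3] z [13.6 16.5 17.8] n 10217
px [323. 157.] rect c [ 570.6 -131.1] wh [52.5 52. ] a 2.5 mean [ 568.  -131.2] z [16.1 17.  17.9] n 4654
px [162. 248.] rect c [ 633.1 -243.2] wh [136.5  70.3] a 13.6 mean [ 633.5 -241.4] z [15.1 16.7 17.7] n 8322
px [323. 278.] rect c [ 628.9 -128.4] wh [140.5  52.3] a 2.5 mean [ 649.4 -127.6] z [15.5 17.  18. ] n 6064
px [606. 204.] rect c [582.6  96.2] wh [71.4 76.4] a 12.4 mean [582.1  92.9] z [14.7 17.2 18.1] n 3881
px [ 42. 266.] rect c [ 654.1 -360. ] wh [35.3  7. ] a 8.4 mean [ 653.9 -359.7] z [17.5 19.7 21.8] n 193
px [507. 310.] rect c [677.3  11.9] wh [75.  23.2] a 3.8 mean [671.   13.2] z [14.3 17.  17.9] n 1644
leg [ 3.64  6.21 -3.76] turn 27.5 len 81
leg [ 5.98  3.83 -4.  ] turn 27.0 len 82
leg [ 7.48  0.01 -1.  ] turn 24.0 len 75
leg [ 7.03 -3.4  -0.  ] turn 7.0 len 78
11287 543.3613284122079
544.0 y -157.2 -106.4 mid -131.8 ztop 18.0
552.0 y -157.8 -105.9 mid -131.9 ztop 18.0
560.0 y -158.1 -105.8 mid -131.9 ztop 17.8
568.0 y -157.1 -105.0 mid -131.1 ztop 18.1
576.0 y -157.0 -104.6 mid -130.8 ztop 18.0
584.0 y -156.2 -104.7 mid -130.4 ztop 18.1
592.0 y -156.0 -104.3 mid -130.1 ztop 18.0
600.0 y -155.8 -104.4 mid -130.1 ztop 18.1
608.0 y -154.9 -104.3 mid -129.6 ztop 18.4
616.0 y -154.3 -103.2 mid -128.7 ztop 18.4
624.0 y -153.4 -103.7 mid -128.6 ztop 18.4
632.0 y -154.0 -104.6 mid -129.3 ztop 18.2
640.0 y -151.9 -102.2 mid -127.1 ztop 18.2
648.0 y -153.5 -101.7 mid -127.6 ztop 17.8
656.0 y -153.2 -101.3 mid -127.2 ztop 17.9
664.0 y -153.1 -100.6 mid -126.9 ztop 17.7
672.0 y -152.4 -101.0 mid -126.7 ztop 17.9
680.0 y -152.4 -100.6 mid -126.5 ztop 17.8
688.0 y -151.6 -99.9 mid -125.8 ztop 17.7
696.0 y -151.6 -99.6 mid -125.6 ztop 17.8
```

Emit:
apply_moves([
  [[0.6,1.2,-0.8],5],
  [[1.3,2.4,-1.5],10.5],
  [[2.1,3.7,-2.2],16],
  [[2.9,4.9,-3],22],
  [[3.6,6.2,-3.8],27.5],
], grip=0.7)

```text
time: 16.93
tool_pos: [582.1, -68.6, 147.4]
orientation: [-180.0, -0.1, 154.7]
wrist_force: [-0.2, 0.5, 0.2]
grip_width: 0.698
grasp_force: 0.0
```

Emit:
apply_moves([
  [[1.2,0.8,-0.8],5.4],
  [[2.4,1.5,-1.6],10.8],
  [[3.6,2.3,-2.4],16.2],
  [[4.8,3,-3.2],21.6],
  [[6,3.8,-4],27],
])

```text
time: 17.35
tool_pos: [543.9, -8.9, 187.6]
orientation: [-179.9, -0.1, 127.7]
wrist_force: [-0.2, -0.6, 0.2]
grip_width: 0.704
grasp_force: 0.0
```

Emit:
apply_moves([
  [[1.5,0,-0.2],4.8],
  [[3,0,-0.4],9.6],
  [[4.5,0,-0.6],14.4],
  [[6,0,-0.8],19.2],
  [[7.5,0,-1],24],
])

```text
time: 17.77
tool_pos: [497.7, 50.3, 197.5]
orientation: [-179.9, -0.0, 103.8]
wrist_force: [0.8, -0.9, 0.2]
grip_width: 0.699
grasp_force: 0.0
```

Emit:
apply_moves([
  [[1.8,-0.9,0],2],
  [[3.6,-1.8,0],4],
  [[5.4,-2.6,0],6],
  [[7,-3.4,0],7],
  [[7,-3.4,0],7],
])

```text
time: 18.18
tool_pos: [446.5, 112.3, 197.7]
orientation: [-179.9, -0.0, 97.2]
wrist_force: [0.1, 0.1, -0.2]
grip_width: 0.703
grasp_force: 0.0
```

Run:
```python
from h import *
for _ in range(3): manip.read_camera("wrist")
s=manip.state();print(s["tool_pos"],s["orientation"],s["grip_width"])
snap("wrist","w11")
print("tape high");P=comps("w11",62,45,75,60,100)
print("tongue");comps("w11",4,2.5,14,90,100)
print("bit");comps("w11",54,40,65,60,20)
```

```text
[448.9345827  108.95345387 197.87979387] [-1.79958441e+02  1.95687840e-02  9.70035298e+01] 0.6989602658159503
tape high
px [486.  20.] rect c [554.6 290.8] wh [82.8 37.3] a 17.6 mean [552. 291.] z [53.6 57.6 59. ] n 3493
px [498. 127.] rect c [572.9 203.9] wh [24.1 42.8] a 13.3 mean [571.7 207.8] z [44.9 48.8 50.9] n 1017
px [269. 154.] rect c [402.7 159.4] wh [36. 71.] a 8.3 mean [403.3 161.7] z [49.6 61.5 64.1] n 4278
tongue
px [413.  22.] rect c [506.4 294.2] wh [26.  29.4] a 12.9 mean [506.4 294.4] z [10.8 12.3 13.6] n 680
px [552.  68.] rect c [654.5 289.8] wh [ 3.2 73.7] a 9.3 mean [654.3 287.6] z [11.7 13.5 14.5] n 110
px [370. 111.] rect c [478.3 205.9] wh [10.2 40.8] a 28.5 mean [478.2 206. ] z [ 6.9  9.  10.3] n 510
px [280. 214.] rect c [409.3 107.3] wh [17.8 27.2] a 8.5 mean [410.9 104.6] z [3.2 4.5 7.7] n 415
px [441. 227.] rect c [563.2 111.6] wh [95.3 48.7] a 56.6 mean [560.9 111.2] z [ 3.6  8.2 13.2] n 427
px [464. 246.] rect c [588.4  95.5] wh [46.6 47.5] a 12.8 mean [587.6  95.5] z [7.1 8.  9.5] n 1663
px [199. 263.] rect c [335.7  40.4] wh [16.2 83.4] a 19.4 mean [
[... 266 characters left out ...]
 [536.3 -23. ] wh [13.1 37.7] a 24.6 mean [538.4 -24.4] z [ 6.9  8.  12.6] n 205
px [461. 415.] rect c [ 656.9 -116.9] wh [47.6 33.5] a 2.2 mean [ 648.9 -118. ] z [ 6.3  8.1 13.2] n 343
px [462. 431.] rect c [ 666.9 -150. ] wh [56.6 16.1] a 2.6 mean [ 660.8 -147.6] z [ 7.4 10.3 13.3] n 167
bit
px [485.  20.] rect c [557.4 293.4] wh [86.9 39.2] a 17.6 mean [554.3 293.7] z [51.1 57.5 58.9] n 3648
px [496. 132.] rect c [573.  204.5] wh [28.9 46.8] a 1.8 mean [574.1 204.8] z [41.2 46.2 50.7] n 1419
px [269. 154.] rect c [401.8 159.2] wh [37.6 74.4] a 8.3 mean [402.3 161. ] z [47.5 61.3 64.1] n 4418
px [518. 149.] rect c [597.4 194.8] wh [8.3 8.7] a 79.1 mean [597.4 195. ] z [40.3 41.9 43.4] n 84
```

View pics/w11.png

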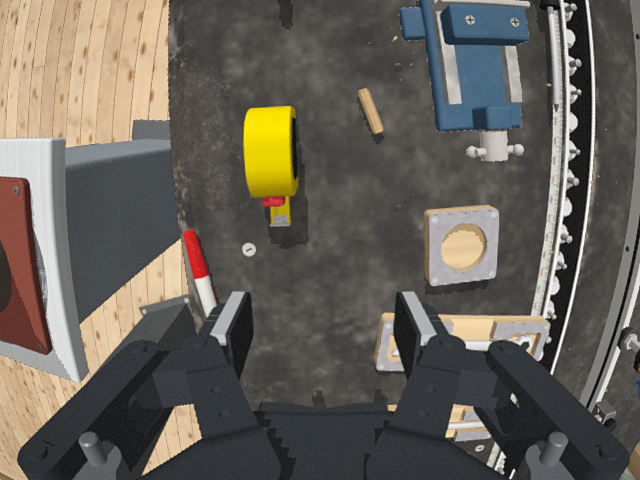

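Tape case top spans (245–298,105–198), tongue at (280,212) pointing towards −y; bit tray (463,245). Now grasp the case.

Run:
```python
from h import *
print(manip.state()["tool_pos"])
legs([(402,159.5,120,98.1),(402,159.5,33,98.1)])
```

```text
[449.17081217 108.72208274 197.9418084 ]
leg [ 5.61 -4.07  7.79] turn -1.1 len 104
leg [0.  0.  8.7] turn 0.0 len 87
```

Emit:
apply_moves([
  [[1.4,-1,2],0],
  [[2.8,-2,4],0],
  [[4.2,-3,6],-0.6],
  [[5.6,-4.1,7.8],-1.1],
  [[5.6,-4.1,7.8],-1.1],
])

```text
time: 18.8
tool_pos: [398.0, 160.9, 117.1]
orientation: [-179.7, -0.0, 98.2]
wrist_force: [-0.6, -0.1, -0.3]
grip_width: 0.702
grasp_force: 0.0
```

Emit:
apply_moves([
  [[0,0,0],0],
  [[0,0,0],0],
  [[0,0,0],0],
  [[0,0,0],0],
  [[0,0,0],0],
])

```text
time: 19.22
tool_pos: [402.3, 159.8, 120.8]
orientation: [179.9, -0.0, 98.0]
wrist_force: [-0.2, -0.4, -0.9]
grip_width: 0.7
grasp_force: 0.0
```

Run:
```python
from h import *
s=manip.state();print(s["tool_pos"],s["orientation"],s["grip_width"])
snap("wrist","w12")
print("tape high");P=comps("w12",63,55,75,60,100)
print("tongue");comps("w12",4,2.5,14,90,100)
legs([(402,159.5,33,98.1)])
```

```text
[402.25211279 159.83532351 120.84810697] [ 1.79943988e+02 -1.01478854e-02  9.80278740e+01] 0.6998583268350014
tape high
px [591.  90.] rect c [551.5 293.4] wh [79.3 34.3] a 14.4 mean [548.3 293. ] z [56.1 57.7 58.8] n 4208
px [322. 258.] rect c [401.3 165. ] wh [33.7 54.4] a 9.0 mean [401.2 166. ] z [57.3 62.5 64.1] n 5554
tongue
px [621.  22.] rect c [628. 387.] wh [ 8.2 33. ] a 7.9 mean [627.4 385.9] z [ 3.8  8.8 13.9] n 126
px [497.  78.] rect c [509.4 295.3] wh [27.6 40. ] a 21.2 mean [507.7 294. ] z [10.7 12.1 13.2] n 1004
px [635. 128.] rect c [655.2 300.8] wh [  8.3 102.3] a 7.7 mean [656.1 296.9] z [11.2 13.  14.6] n 251
px [440. 190.] rect c [478.9 205.3] wh [10.5 42.1] a 28.8 mean [478.4 205.9] z [ 6.3  8.8 10.2] n 790
px [510. 311.] rect c [569.3 122.5] wh [82.5 41. ] a 43.0 mean [565.1 119.6] z [ 3.5  8.2 12.8] n 759
px [323. 321.] rect c [411.4  95.4] wh [17.5  7. ] a 8.0 mean [411.5  95.4] z [ 4.2  6.9 10.7] n 213
px [529. 335.] rect c [595.1  99.2] wh [32.2 46.7] a 66.9 mean [593.9  98.3] z [ 7.1  8.  10.4] n 1047
px [462. 409.] rect c [556.4  13.3] wh [26.4 11.6] a 0.0 mean [554.6  13.5] z [ 3.8  8.7 13.2] n 177
px [470. 435.] rect c [582.4 -27.5] wh [32.6 81.2] a 63.7 mean [578.5 -23.1] z [ 7.4 12.2 14.5] n 636
leg [-0.04 -0.01  8.77] turn -0.1 len 88
```

Emit:
apply_moves([
  [[0,0,2.2],-0.4],
  [[0,0,4.6],-0.4],
  [[0,0,7],-0.4],
  [[0,0,8.5],-0.4],
  [[0,0,8.7],-0.4],
])

```text
time: 19.68
tool_pos: [399.9, 159.4, 31.1]
orientation: [-179.8, -0.0, 98.5]
wrist_force: [-1.1, -0.5, 0.9]
grip_width: 0.697
grasp_force: 0.0
```

Emit:
apply_moves([
  [[0,0,0],0],
  [[0,0,0],0],
  [[0,0,0],0],
  [[0,0,0],0],
  [[0,0,0],0],
], grip=0.2, force=70)

```text
time: 20.1
tool_pos: [402.3, 160.4, 34.5]
orientation: [179.9, 0.0, 98.5]
wrist_force: [-2.2, -0.9, 7.6]
grip_width: 0.389
grasp_force: 70.4
```

Emit:
apply_moves([
  [[0,0,0],0],
  [[0,0,0],0],
  [[0,0,0],0],
  [[0,0,-0.5],0],
  [[0,0,-1.5],0],
])

```text
time: 20.52
tool_pos: [400.7, 159.8, 48.2]
orientation: [-179.9, 0.0, 98.5]
wrist_force: [-0.0, 0.1, -3.4]
grip_width: 0.389
grasp_force: 69.9
```

Run:
```python
from h import *
legs([(420,120,130,110),(470,28,140,131),(520,-65,140,152),(570,-158,140,173),(616.7,-247.2,130,193.6)])
```

```text
leg [-4.23  1.32 -8.18] turn -11.5 len 93
leg [-10.36   1.55  -1.  ] turn -21.0 len 105
leg [-10.3   -2.33  -0.  ] turn -21.0 len 106
leg [-8.78 -5.86 -0.  ] turn -21.0 len 106
leg [-5.72 -8.28  1.  ] turn -20.6 len 101
```

Emit:
apply_moves([
  [[0,0,-1.6],0],
  [[-0.6,0.2,-3.5],-2],
  [[-1.7,0.5,-5.5],-5],
  [[-3,0.9,-7],-8],
  [[-4.2,1.3,-8.2],-11.5],
])

```text
time: 20.93
tool_pos: [421.0, 120.3, 132.6]
orientation: [179.9, 0.0, 110.2]
wrist_force: [1.2, -0.7, -2.5]
grip_width: 0.387
grasp_force: 69.9
```

Emit:
apply_moves([
  [[-2,0.3,-0.2],-4.2],
  [[-4.1,0.6,-0.4],-8.4],
  [[-6.2,0.9,-0.6],-12.6],
  [[-8.3,1.2,-0.8],-16.8],
  [[-10.4,1.5,-1],-21],
])

```text
time: 21.35
tool_pos: [470.4, 27.1, 141.4]
orientation: [180.0, 0.0, 131.2]
wrist_force: [0.1, 0.4, -3.4]
grip_width: 0.39
grasp_force: 69.9
```

Emit:
apply_moves([
  [[-2.1,-0.5,0],-4.2],
  [[-4.2,-0.9,0],-8.4],
  [[-6.2,-1.4,0],-12.6],
  [[-8.2,-1.8,0],-16.8],
  [[-10.3,-2.3,0],-21],
])

```text
time: 21.77
tool_pos: [520.6, -65.5, 141.2]
orientation: [180.0, 0.0, 152.2]
wrist_force: [1.7, -0.0, -3.4]
grip_width: 0.393
grasp_force: 69.9
```

Emit:
apply_moves([
  [[-1.8,-1.2,0],-4.2],
  [[-3.5,-2.4,0],-8.4],
  [[-5.3,-3.5,0],-12.6],
  [[-7,-4.7,0],-16.8],
  [[-8.8,-5.9,0],-21],
])

```text
time: 22.18
tool_pos: [570.5, -159.1, 141.2]
orientation: [180.0, 0.0, 173.2]
wrist_force: [-0.2, 0.5, -2.7]
grip_width: 0.386
grasp_force: 69.9
```

Emit:
apply_moves([
  [[-1.4,-2,0.2],-5],
  [[-2.8,-4.1,0.4],-10],
  [[-4.2,-6.2,0.7],-15.5],
  [[-5.7,-8.3,1],-20.6],
  [[-5.7,-8.3,1],-20.6],
])

```text
time: 22.6
tool_pos: [616.8, -254.0, 129.8]
orientation: [-179.9, -0.0, -166.4]
wrist_force: [-1.9, -0.5, -3.8]
grip_width: 0.391
grasp_force: 70.2
```

Run:
```python
from h import *
for _ in range(4): manip.read_camera("wrist")
s=manip.state();print(s["tool_pos"],s["orientation"],s["grip_width"],s["qpos"].round())
snap("wrist","w13");z=s["tool_pos"][2]
print("trays");P=comps("w13",17,12,22,90,100)
print("tape top");comps("w13",z+29,z+20,z+40,60,100)
print("floor");comps("w13",8,5,11,150)
print("tongue");comps("w13",z-30,z-34,z-22,90)
```

```text
[ 616.63520246 -246.55798959  130.81274643] [ 1.79947952e+02  1.17782172e-02 -1.66411575e+02] 0.38951762053407546 [ 43.  29. -35.  88.  17.  69. 110.]
trays
px [140.  27.] rect c [ 493.3 -410.1] wh [82.4 32.6] a 66.0 mean [ 495. -409.] z [11.6 17.5 20.3] n 2170
px [628.  18.] rect c [364.4 -38.2] wh [13.5 33.3] a 17.8 mean [364.2 -38.1] z [12.4 14.3 16. ] n 299
px [314. 188.] rect c [ 602.  -252.2] wh [71.7 67.6] a 13.8 mean [ 584.2 -259.9] z [16.1 17.  17.9] n 3148
px [488. 211.] rect c [ 570.2 -132.5] wh [53.1 54.7] a 2.5 mean [ 568.2 -133.7] z [15.7 17.1 18. ] n 3216
px [200. 201.] rect c [ 611.  -334.8] wh [34.3  5.9] a 10.5 mean [ 610.5 -335.2] z [12.5 17.  21.1] n 223
px [581. 284.] rect c [618.7 -12. ] wh [196.8  66.1] a 2.9 mean [606.4 -13.5] z [13.  16.5 17.9] n 6712
px [472. 269.] rect c [ 620.  -130.6] wh [124.2  12.2] a 2.1 mean [ 614.8 -131. ] z [13.9 17.1 18.4] n 1796
px [ 89. 252.] rect c [ 670.6 -425.5] wh [44.9 10.1] a 13.8 mean [ 671.7 -426.4] z [15.6 18.7 21.8] n 232
px [165. 260.] rect c [ 659.1 -357.1] wh [41.8  6.7] a 15.9 mean [ 660.6 -356.6] z [17.6 20.  21.8]
[... 576 characters left out ...]
06.4 -391.8] wh [35.7 19.9] a 49.9 mean [ 509.  -385.3] z [ 8.8 11.  12.5] n 384
px [320. 196.] rect c [ 589.8 -254.3] wh [24.  46.3] a 13.7 mean [ 589.8 -254.1] z [7.2 8.  8.9] n 2318
px [466. 270.] rect c [ 620.2 -129.1] wh [134.2  53.4] a 2.8 mean [ 618.  -130.6] z [7.3 8.2 9.1] n 3728
px [607. 212.] rect c [540.3  -8.8] wh [22.2 27.6] a 2.7 mean [536.8  -8.9] z [7.5 8.4 9.3] n 261
px [562. 295.] rect c [620.8 -26.3] wh [52.  26.9] a 1.6 mean [620.4 -26.6] z [7.5 8.4 9.2] n 1113
px [589. 300.] rect c [616.8  11.2] wh [54.4 20.7] a 3.5 mean [618.7  11.1] z [7.6 8.4 9.3] n 694
tongue
px [322. 215.] rect c [ 582.2 -254.2] wh [ 1.4 34. ] a 13.6 mean [ 582.2 -254.6] z [102.9 105.5 108.5] n 259
```

View pics/w13.png

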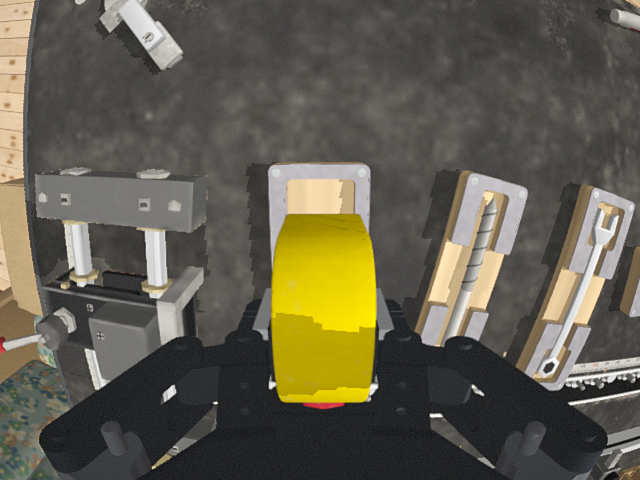

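Tape held upright, case over the tape tray (tray near edge row 165, case column 322); drill and spanner visible seated in their pockets. Small correction and lower.

Emit:
apply_moves([
  [[-0.07,-0.15,1.5],0],
  [[-0.07,-0.15,3.3],0],
  [[-0.07,-0.15,5],0],
  [[-0.07,-0.15,6.7],0],
  [[-0.07,-0.15,7.4],0],
])

```text
time: 23.27
tool_pos: [616.2, -247.8, 53.1]
orientation: [179.9, -0.2, -166.4]
wrist_force: [-0.9, 0.2, -4.2]
grip_width: 0.394
grasp_force: 70.3
```

Emit:
apply_moves([
  [[0,0,0],0],
  [[0,0,0],0],
  [[0,0,0],0],
  [[0,0,0],0],
  [[0,0,0],0],
])

```text
time: 23.68
tool_pos: [618.5, -249.1, 57.4]
orientation: [-179.9, 0.1, -166.4]
wrist_force: [-0.4, 0.3, -3.3]
grip_width: 0.389
grasp_force: 70.3
```

Run:
```python
from h import *
s=manip.state();print(s["tool_pos"],s["orientation"],s["grip_width"])
snap("wrist","w14");z=s["tool_pos"][2]
im,d,ci=load("w14")
yd=np.array([-.972,-.235]);xd=np.array([-.235,.972]);o=np.array([633.6,-244.3])
vv,uu=np.mgrid[:480,:640]; uv=np.c_[uu.ravel(),vv.ravel()].astype(float)
P=pts(ci,uv,d.ravel(),True);L=np.c_[(P[:,:2]-o)@xd,(P[:,:2]-o)@yd,P[:,2]]
pale=(im.reshape(-1,3)[:,0]>150)
f=lambda m:(m.sum(),np.percentile(L[m],[1,99],axis=0).round(1)[:,:2].tolist())
ok=(d.ravel()>0)&(abs(L[:,0])<45)&(L[:,1]>20)&(L[:,1]<80)
print("tray top",f(ok&(abs(L[:,2]-17)<1.5)))
fl=ok&(abs(L[:,2]-8)<1.5)&(L[:,1]<60)
print("floor",f(fl))
for zz in (6,12,20,30,40,50,60):
    m=ok&(abs(L[:,2]-(z-34.5+zz))<2); 
    if m.sum()>20: print("tape at",zz,f(m))
```

```text
[ 618.45729961 -249.05899849   57.39276477] [-1.79944049e+02  7.18067524e-02 -1.66407029e+02] 0.3891635963090428
tray top (np.int64(6020), [[-33.7, 21.0], [33.2, 68.2]])
floor (np.int64(1851), [[-22.1, 38.0], [23.9, 56.6]])
tape at 6 (np.int64(79), [[-16.5, 51.8], [15.7, 52.5]])
tape at 12 (np.int64(153), [[-16.4, 51.9], [15.6, 52.7]])
tape at 20 (np.int64(171), [[-16.5, 51.8], [15.5, 52.8]])
tape at 30 (np.int64(274), [[-28.6, 22.0], [28.0, 52.6]])
tape at 40 (np.int64(710), [[-30.0, 22.0], [29.0, 52.3]])
tape at 50 (np.int64(1460), [[-29.7, 22.1], [28.9, 49.0]])
tape at 60 (np.int64(3362), [[-21.7, 22.1], [20.8, 40.7]])
```

Emit:
apply_moves([
  [[0,0.13,0.2],0],
  [[0,0.13,0.6],0],
  [[0,0.13,1],0],
  [[0,0.13,1.3],0],
  [[0,0.13,1.5],0],
])

```text
time: 24.15
tool_pos: [617.4, -247.7, 42.5]
orientation: [-180.0, -0.1, -166.4]
wrist_force: [-15.3, 2.7, 30.7]
grip_width: 0.39
grasp_force: 74.4
```

Emit:
apply_moves([
  [[0,0,0],0],
  [[0,0,0],0],
  [[0,0,0],0],
  [[0,0,0],0],
  [[0,0,0],0],
])

```text
time: 24.57
tool_pos: [617.4, -247.6, 42.6]
orientation: [-180.0, -0.0, -166.4]
wrist_force: [-8.0, 1.4, 13.0]
grip_width: 0.394
grasp_force: 72.1
```

Emit:
apply_moves([
  [[0,0,0],0],
  [[0,0,0],0],
  [[0,0,0],0],
  [[0,0,0],0],
  [[0,0,0],0],
], grip=0.7)

```text
time: 24.98
tool_pos: [617.6, -247.6, 41.1]
orientation: [180.0, 0.0, -166.4]
wrist_force: [-0.3, 0.5, 0.0]
grip_width: 0.703
grasp_force: 0.0
```

Emit:
apply_moves([
  [[0,0,-1],0],
  [[0,0,-3],0],
  [[0,0,-6],0],
  [[0,0,-9.5],0],
  [[0,0,-13],0],
])

```text
time: 25.4
tool_pos: [617.2, -247.3, 173.1]
orientation: [180.0, -0.0, -166.4]
wrist_force: [1.1, -0.4, -0.2]
grip_width: 0.701
grasp_force: 0.0
```

Emit:
apply_moves([
  [[0,0,0],0],
  [[0,0,0],0],
  [[0,0,0],0],
  [[0,0,0],0],
  [[0,0,0],0],
])

```text
time: 25.82
tool_pos: [616.9, -247.5, 169.9]
orientation: [179.9, -0.1, -166.4]
wrist_force: [0.6, 0.5, 0.4]
grip_width: 0.698
grasp_force: 0.0
```

Run:
```python
from h import *
snap("wrist","w15"); snap("side","s15")
s=manip.state();print(s["tool_pos"],s["orientation"],s["grip_width"])
print("tape top");comps("w15",72,62,85,60,100)
legs([(575,-130,180,175),(535,-20,180,150),(495,90,180,130),(460,200,180,130),(420,280,180,130)])
```

```text
[ 617.097664   -247.50799319  170.20514648] [ 1.79932155e+02 -7.68650763e-02 -1.66402729e+02] 0.6994084110323476
tape top
px [322. 239.] rect c [ 613.3 -248.3] wh [55.4 34.5] a 13.6 mean [ 612.9 -248.1] z [64.4 70.5 72.2] n 4196
px [161. 313.] rect c [ 696.5 -354. ] wh [68.9 74.6] a 11.2 mean [ 696.7 -352. ] z [67.8 80.9 83. ] n 4774
px [ 76. 310.] rect c [ 727.  -437.7] wh [25.4 62.6] a 43.1 mean [ 719.5 -431.3] z [69.3 78.3 82.1] n 824
leg [ 1.33 12.41 -0.98] turn 18.6 len 125
leg [ 4.94 10.61 -0.  ] turn 25.0 len 117
leg [ 8.96  7.53 -0.  ] turn 20.0 len 117
leg [10.68  4.39 -0.  ] turn 0.0 len 115
leg [ 8.7   2.08 -0.  ] turn 0.0 len 89
```

View pics/w15.png

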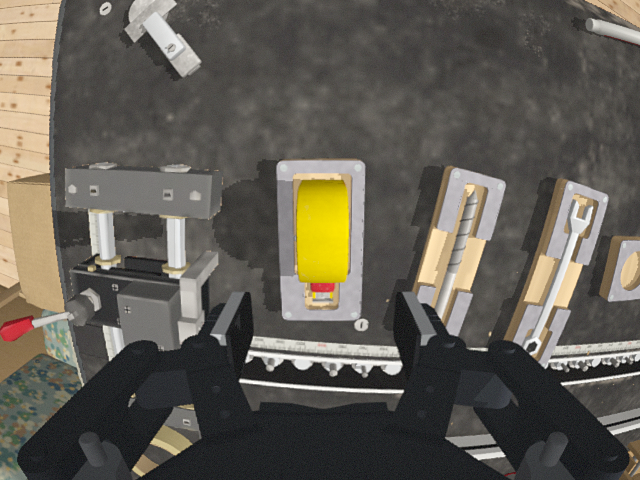

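Tape stands in its pocket (column 320, rows 180–282, tongue in the narrow slot), top at z ≈ 72 as required. On to the boring bit.

Emit:
apply_moves([
  [[0.2,1.9,-0.2],3.5],
  [[0.5,4.4,-0.4],7],
  [[0.8,7,-0.6],11],
  [[1,9.7,-0.8],15],
  [[1.3,12.4,-1],18.6],
], grip=0.6)

```text
time: 26.33
tool_pos: [575.1, -129.0, 180.8]
orientation: [180.0, -0.0, 174.8]
wrist_force: [-0.3, 0.9, 0.4]
grip_width: 0.601
grasp_force: 0.0
```

Emit:
apply_moves([
  [[1,2.1,0],5],
  [[2,4.2,0],10],
  [[3,6.4,0],15],
  [[4,8.5,0],20],
  [[4.9,10.6,0],25],
])

```text
time: 26.75
tool_pos: [535.4, -19.2, 180.9]
orientation: [-180.0, -0.0, 149.8]
wrist_force: [-0.3, 0.4, 0.6]
grip_width: 0.605
grasp_force: 0.0
```

Emit:
apply_moves([
  [[1.8,1.5,0],4],
  [[3.6,3,0],8],
  [[5.4,4.5,0],12],
  [[7.2,6,0],16],
  [[9,7.5,0],20],
])

```text
time: 27.17
tool_pos: [495.0, 90.7, 181.0]
orientation: [-180.0, -0.0, 129.8]
wrist_force: [0.2, 0.6, -0.3]
grip_width: 0.603
grasp_force: 0.0
```

Emit:
apply_moves([
  [[2.1,0.9,0],0],
  [[4.3,1.8,0],0],
  [[6.4,2.6,0],0],
  [[8.5,3.5,0],0],
  [[10.7,4.4,0],0],
])

```text
time: 27.58
tool_pos: [460.1, 200.7, 181.0]
orientation: [-180.0, -0.0, 130.0]
wrist_force: [0.4, 0.1, -0.4]
grip_width: 0.601
grasp_force: 0.0
```

Emit:
apply_moves([
  [[2,0.5,0],0],
  [[4,1,0],0],
  [[6.5,1.5,0],0],
  [[8.7,2.1,0],0],
  [[8.7,2.1,0],0],
])

```text
time: 28.0
tool_pos: [418.1, 284.4, 181.4]
orientation: [180.0, -0.1, 130.3]
wrist_force: [-0.3, -0.3, 0.5]
grip_width: 0.596
grasp_force: 0.0
```

Run:
```python
from h import *
for _ in range(4): manip.read_camera("wrist")
snap("wrist","w16")
s=manip.state();print(s["tool_pos"],s["orientation"],s["grip_width"])
print("bit shank");comps("w16",55,45,65,60,30)
print("head");comps("w16",11,7,14,60,50)
```

```text
[421.37758219 279.01833757 181.07131951] [-1.79967824e+02  7.48135255e-03  1.29909287e+02] 0.5993687055885639
bit shank
px [540.  38.] rect c [447.8 511.4] wh [57.1 63.9] a 50.0 mean [448.4 509.1] z [44.7 53.6 55. ] n 1761
px [555.  89.] rect c [483.9 486.9] wh [16.4  5.2] a 55.1 mean [484.1 487.2] z [47.4 56.  63.8] n 90
px [629.  98.] rect c [545.4 548.9] wh [35.9  6.2] a 23.3 mean [547.  549.3] z [44.7 45.4 46.3] n 89
px [523. 135.] rect c [491.3 438.8] wh [40.1 69.7] a 46.1 mean [486.9 437. ] z [46.8 55.4 63.3] n 1017
px [331. 136.] rect c [380.6 337.2] wh [10.7 10.2] a 67.1 mean [380.8 337.3] z [55.3 56.8 57.8] n 199
px [621. 186.] rect c [596.3 482.4] wh [32.1 13.7] a 57.7 mean [596.3 486.1] z [44.3 45.2 46. ] n 164
px [504. 237.] rect c [535.4 370.1] wh [89.6 29.1] a 14.3 mean [532.5 370.3] z [53.3 56.2 57.4] n 3087
px [460. 316.] rect c [555.1 296.9] wh [85.9 38.3] a 13.7 mean [553.3 298.7] z [52.9 57.4 58.6] n 2893
head
px [418.  58.] rect c [394.7 435.2] wh [  3.9 136. ] a 83.0 mean [392.6 435.6] z [ 7.6 10.4 13.4] n 445
px [495.  24.] rect c [424.4 510.3] wh [26.7 53.3] a 
[... 368 characters left out ...]
rect c [506.3 338.3] wh [126.4  38.5] a 87.9 mean [504.  315.2] z [ 9.1 12.1 13.7] n 1337
px [553. 258.] rect c [619.2 399.9] wh [ 4.1 62.5] a 11.0 mean [619.5 398.3] z [10.8 13.2 14.4] n 116
px [498. 303.] rect c [605.4 327.3] wh [12.5 13.7] a 10.1 mean [605.3 327. ] z [10.8 11.9 13. ] n 123
px [319. 316.] rect c [477.  207.5] wh [ 9.2 40. ] a 27.5 mean [476.4 208.3] z [ 7.2  8.8 10.1] n 333
px [122. 332.] rect c [338.8  41.3] wh [17.1 88.8] a 14.3 mean [335.4  53.1] z [ 9.1 13.  14.7] n 502
px [372. 342.] rect c [535.  218.6] wh [ 6.8 41.2] a 14.8 mean [534.2 218.7] z [ 8.5 12.3 14. ] n 163
px [321. 405.] rect c [548.9 126.6] wh [23.3  8.1] a 33.0 mean [547.6 125.5] z [ 7.6  9.7 13. ] n 78
```

View pics/w16.png

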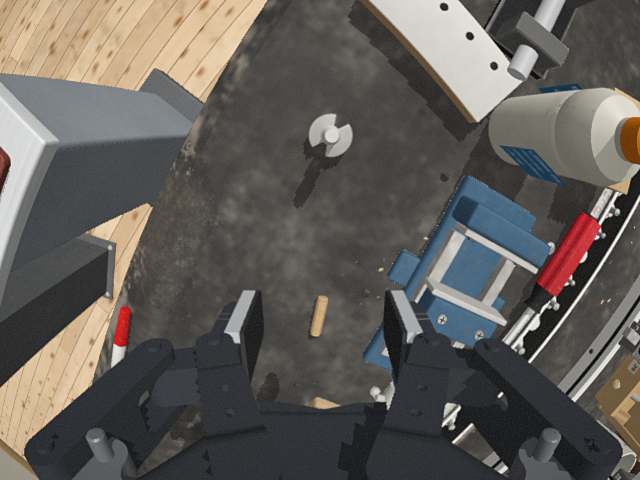

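Boring bit at (330,135), shank centred on the head; free space around it.

Run:
```python
from h import *
print(manip.state()["tool_pos"])
legs([(380.8,337.4,110,130),(380.8,337.4,33,130)])
```

```text
[421.37758219 279.01833757 181.07131951]
leg [7.08 0.63 7.11] turn -0.1 len 101
leg [0.  0.  7.7] turn 0.0 len 77
```

Emit:
apply_moves([
  [[1.7,0.1,1.7],0],
  [[3.5,0.3,3.5],0],
  [[5.3,0.5,5.3],0],
  [[7.1,0.6,7.1],0],
  [[7.1,0.6,7.1],0],
])

```text
time: 28.67
tool_pos: [376.8, 338.9, 107.4]
orientation: [-179.8, -0.1, 130.1]
wrist_force: [-0.3, -0.1, -0.9]
grip_width: 0.599
grasp_force: 0.0
```

Emit:
apply_moves([
  [[0,0,0],0],
  [[0,0,0],0],
  [[0,0,0],0],
  [[0,0,0],0],
  [[0,0,0],0],
])

```text
time: 29.08
tool_pos: [380.8, 337.9, 110.9]
orientation: [179.9, 0.0, 129.9]
wrist_force: [-0.2, -0.0, -0.0]
grip_width: 0.595
grasp_force: 0.0
```

Run:
```python
from h import *
snap("wrist","w17")
s=manip.state();print(s["tool_pos"],s["orientation"],s["grip_width"])
print("bit shank");comps("w17",57,54,65,60,30)
print("head");comps("w17",11,8,14,60,50)
```

```text
[380.53796869 337.94499134 110.80357248] [1.79953889e+02 2.22952420e-02 1.29927422e+02] 0.6005778993491355
bit shank
px [628.  12.] rect c [419.  598.4] wh [34.1 28.7] a 20.5 mean [423.3 597.1] z [62.8 64.1 65.2] n 635
px [591. 126.] rect c [448.1 508.5] wh [48.6 19.4] a 10.6 mean [447.6 508.6] z [53.3 54.2 55. ] n 1599
px [568. 234.] rect c [491.7 452.7] wh [44.4 73.1] a 20.5 mean [482.7 450.9] z [54.8 59.7 64.2] n 1210
px [321. 270.] rect c [380.2 337.9] wh [10.7 10.9] a 39.9 mean [380.  338.1] z [54.9 56.6 57.6] n 321
px [539. 360.] rect c [533.9 382.7] wh [85.5 18.2] a 3.7 mean [542.3 381.1] z [54.5 56.3 57.3] n 1042
px [466. 439.] rect c [555.7 302. ] wh [20.7 74.2] a 87.4 mean [554. 301.] z [56.1 57.5 58.5] n 1172
head
px [543.  66.] rect c [412.4 544.2] wh [ 34.4 111.3] a 26.9 mean [414.7 536.4] z [12.3 13.6 14.7] n 660
px [427. 137.] rect c [391.4 435.9] wh [  1.9 144.2] a 83.1 mean [387.1 436.3] z [ 8.6 11.  13.4] n 407
px [630. 183.] rect c [539.8 538.6] wh [ 8.  24.6] a 27.9 mean [540.  538.5] z [ 8.4 11.2 13.6] n 155
px [527. 216.] rect c [483.3 450.1] wh [25.4 60.3] a 17.2 mean [479.  447.6] z [ 8.6 11.2 13.5] n 318
px [321. 241.] rect c [379.7 340. ] wh [34.9 31.2] a 23.7 mean [378.4 339.9] z [10. 11. 12.] n 1294
px [486. 308.] rect c [520.7 391.1] wh [96.2 46.3] a 46.7 mean [507.2 379.2] z [ 9.1 12.5 14. ] n 676
px [582. 338.] rect c [615.9 419.8] wh [ 5.7 51.2] a 9.9 mean [616.2 419.6] z [10.3 12.7 13.8] n 151
px [391. 387.] rect c [498.1 283.5] wh [ 7.2 16.3] a 23.7 mean [498.6 282.7] z [ 9.2 11.1 12.4] n 105
```

Aligned within a millimetre. Descend and grip.

Emit:
apply_moves([
  [[0,0,2],0],
  [[0,0,4.2],0],
  [[0,0,6.2],0],
  [[0,0,7.5],0],
  [[0,0,7.6],0],
])

```text
time: 29.55
tool_pos: [378.9, 337.1, 32.3]
orientation: [-179.8, -0.0, 130.0]
wrist_force: [-0.5, -1.3, -0.5]
grip_width: 0.602
grasp_force: 0.0
```

Emit:
apply_moves([
  [[0,0,0],0],
  [[0,0,0],0],
  [[0,0,0],0],
  [[0,0,0],0],
  [[0,0,0],0],
])

```text
time: 29.97
tool_pos: [380.3, 338.6, 35.1]
orientation: [179.9, 0.0, 130.0]
wrist_force: [0.7, -0.3, -0.1]
grip_width: 0.601
grasp_force: 0.0
```

Emit:
apply_moves([
  [[0,0,0],0],
  [[0,0,0],0],
  [[0,0,0],0],
  [[0,0,0],0],
  [[0,0,0],0],
], grip=0, force=60)

```text
time: 30.38
tool_pos: [380.0, 338.4, 34.6]
orientation: [180.0, 0.0, 130.0]
wrist_force: [-1.0, -1.4, 4.0]
grip_width: 0.17
grasp_force: 58.4
```

Emit:
apply_moves([
  [[0,0,0],0],
  [[0,0,0],0],
  [[0,0,0],0],
  [[0,0,-0.5],0],
  [[0,0,-1.5],0],
])

```text
time: 30.8
tool_pos: [379.1, 337.7, 48.7]
orientation: [-179.9, -0.0, 130.0]
wrist_force: [0.2, 0.1, -0.6]
grip_width: 0.164
grasp_force: 58.4
```

Run:
```python
from h import *
print(manip.state()["tool_pos"])
legs([(400,310,110,130),(460,240,130,130),(522,169,130,130),(583.8,97.5,110,130)])
```

```text
[379.08926383 337.68992539  48.7460804 ]
leg [-3.47 -0.18 -6.13] turn 0.0 len 70
leg [-9.22  0.1  -2.  ] turn 0.0 len 94
leg [-9.42  0.19 -0.  ] turn 0.0 len 94
leg [-9.45  0.14  2.  ] turn 0.0 len 97
```

Emit:
apply_moves([
  [[0,0,-1.5],0],
  [[-0.6,0,-3],0],
  [[-1.5,-0.1,-4.5],0],
  [[-2.5,-0.1,-5.6],0],
  [[-3.5,-0.2,-6.1],0],
])

```text
time: 31.22
tool_pos: [401.5, 310.7, 112.6]
orientation: [179.9, 0.0, 130.0]
wrist_force: [-0.3, 0.3, -1.8]
grip_width: 0.166
grasp_force: 58.4
```

Emit:
apply_moves([
  [[-1.8,0,-0.4],0],
  [[-3.6,0,-0.8],0],
  [[-5.5,0.1,-1.2],0],
  [[-7.4,0.1,-1.6],0],
  [[-9.2,0.1,-2],0],
])

```text
time: 31.63
tool_pos: [461.3, 239.6, 131.2]
orientation: [180.0, 0.0, 130.0]
wrist_force: [-0.3, 0.4, -1.8]
grip_width: 0.169
grasp_force: 58.4
```

Emit:
apply_moves([
  [[-1.9,0,0],0],
  [[-3.8,0.1,0],0],
  [[-5.7,0.1,0],0],
  [[-7.6,0.2,0],0],
  [[-9.4,0.2,0],0],
])

```text
time: 32.05
tool_pos: [523.3, 168.9, 131.1]
orientation: [180.0, -0.0, 130.0]
wrist_force: [0.3, 0.6, -1.4]
grip_width: 0.166
grasp_force: 58.4
```

Emit:
apply_moves([
  [[-2.2,0,0.4],0],
  [[-4.5,0.1,0.9],0],
  [[-6.8,0.1,1.4],0],
  [[-8.8,0.1,2],0],
  [[-9.45,0.1,2],0],
])

```text
time: 32.47
tool_pos: [585.4, 94.3, 109.3]
orientation: [-179.9, 0.0, 129.8]
wrist_force: [-0.3, -0.3, -1.4]
grip_width: 0.171
grasp_force: 58.5
```

```bash
cat > bt.py <<'E'
from h import *
import sys
for _ in range(3): manip.read_camera("wrist")
s=manip.state();t=s["tool_pos"];print(t,s["orientation"])
snap("wrist",sys.argv[1]); im,d,ci=load(sys.argv[1])
comps(sys.argv[1],17,13.5,20,90,200)
vv,uu=np.mgrid[:480,:640]; uv=np.c_[uu.ravel(),vv.ravel()].astype(float)
P=pts(ci,uv,d.ravel(),True)
# bit: head ring top at z=t-34.6+11, fit circle to near rim
m=(d.ravel()>0)&(abs(P[:,2]-(t[2]-34.6+11))<3)&(np.hypot(*(P[:,:2]-t[:2]).T)<25)
Q=P[m]; c,r=cv2.minEnclosingCircle(Q[:,:2].astype(np.float32)); print("head circle",np.round(c,1),r,len(Q),"rel",np.round(np.array(c)-t[:2],1),"z",np.percentile(Q[:,2],[10,50,90]).round(1))
E
python3 bt.py w18
```

```text
[583.91613765  98.34029169 110.44492939] [ 1.79992042e+02 -5.95089334e-02  1.29977725e+02]
px [450.  58.] rect c [568.6 247.3] wh [83.1 82.8] a 14.9 mean [565.9 244.9] z [15.3 16.4 17.5] n 8972
px [570. 101.] rect c [647.3 294.2] wh [  7.  107.4] a 9.2 mean [647.6 292.3] z [14.2 15.7 17. ] n 955
px [ 22. 132.] rect c [348.7  17.9] wh [ 12.8 132. ] a 17.8 mean [347.8  20.1] z [13.5 14.7 15.9] n 1336
px [319. 230.] rect c [582.7  98.4] wh [70.8 70.6] a 13.2 mean [574.9 106.2] z [16.  16.9 17.8] n 5749
px [195. 320.] rect c [556.1 -10.7] wh [71.8 62.1] a 3.2 mean [548.3  -2.5] z [14.4 16.5 17.5] n 3450
px [326. 388.] rect c [661.6  14. ] wh [41.2 22.6] a 3.8 mean [658.2  14.6] z [15.5 16.7 17.5] n 947
px [308. 400.] rect c [655.6  -5.1] wh [29.8  9.8] a 0.6 mean [655.5  -4.7] z [13.1 13.8 14.6] n 227
head circle [584.6  98.1] 17.518339157104492 1430 rel [ 0.6 -0.2] z [85.8 86.9 88.2]
```

View pics/w18.png

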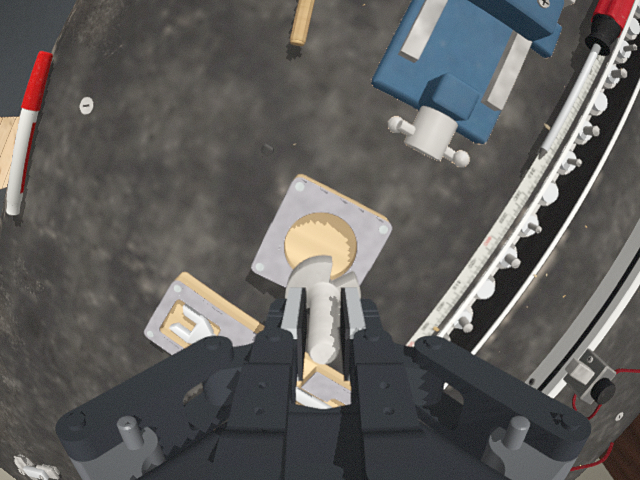

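Bit hangs upright in the grip over the tray (head near (320,275), recess at (320,245)); 2 mm correction while lowering.

Emit:
apply_moves([
  [[0.1,-0.17,1.3],0],
  [[0.1,-0.17,2.7],0],
  [[0.1,-0.17,4.2],0],
  [[0.1,-0.17,5.2],0],
  [[0.1,-0.17,5.5],0],
])

```text
time: 33.08
tool_pos: [580.3, 97.8, 52.5]
orientation: [-179.8, -0.1, 130.1]
wrist_force: [-0.5, -0.3, -1.7]
grip_width: 0.173
grasp_force: 58.5
```

```bash
python3 bt.py w19
```

```text
[581.98335526  97.96201925  55.11980591] [-1.79984076e+02 -3.05669139e-02  1.30030832e+02]
px [480.  41.] rect c [567.4 242.5] wh [104.3  50.2] a 51.2 mean [562.4 241.2] z [15.3 16.4 17.4] n 9873
px [617. 115.] rect c [648.8 282.7] wh [ 8.  85.5] a 9.1 mean [648.9 280.4] z [14.  15.6 16.8] n 967
px [527. 126.] rect c [605.1 227.6] wh [21.4 25.3] a 14.8 mean [608.  226.5] z [15.1 16.3 17.3] n 1158
px [322. 254.] rect c [582.6  98.4] wh [70.3 70.8] a 12.5 mean [572.6 109.2] z [16.1 16.9 17.7] n 8378
px [147. 346.] rect c [527.2  -7.9] wh [66.8 27.1] a 72.9 mean [530.7  -1.6] z [14.8 16.7 17.5] n 1823
head circle [582.8  97.5] 17.80146598815918 1412 rel [ 0.8 -0.5] z [30.4 31.5 32.6]
```

Emit:
apply_moves([
  [[0,0,0.3],0],
  [[0,0,0.6],0],
  [[0,0,0.9],0],
  [[0,0,1.1],0],
  [[0,0,1.25],0],
])

```text
time: 33.7
tool_pos: [582.1, 97.5, 42.5]
orientation: [-180.0, -0.0, 130.0]
wrist_force: [-1.0, -1.2, 13.1]
grip_width: 0.169
grasp_force: 60.0
```

Emit:
apply_moves([
  [[0,0,0],0],
  [[0,0,0],0],
  [[0,0,0],0],
  [[0,0,0],0],
  [[0,0,0],0],
])

```text
time: 34.12
tool_pos: [582.2, 97.6, 42.8]
orientation: [180.0, -0.0, 130.0]
wrist_force: [-0.6, 0.7, -1.0]
grip_width: 0.17
grasp_force: 58.6
```

Emit:
apply_moves([
  [[0,0,0.06],0],
  [[0,0,0.06],0],
  [[0,0,0.06],0],
  [[0,0,0.06],0],
  [[0,0,0.06],0],
])

```text
time: 34.53
tool_pos: [582.4, 97.6, 42.6]
orientation: [180.0, 0.0, 130.0]
wrist_force: [-2.4, -0.2, 5.2]
grip_width: 0.167
grasp_force: 59.1
```

Emit:
apply_moves([
  [[0,0,0],0],
  [[0,0,0],0],
  [[0,0,0],0],
  [[0,0,0],0],
  [[0,0,0],0],
], grip=0.5)

```text
time: 34.95
tool_pos: [582.2, 97.6, 42.1]
orientation: [-180.0, -0.0, 130.0]
wrist_force: [0.4, -0.2, -0.4]
grip_width: 0.498
grasp_force: 0.0
```

Emit:
apply_moves([
  [[0,0,-0.5],0],
  [[0,0,-2],0],
  [[0,0,-4.5],0],
  [[0,0,-7.5],0],
  [[0,0,-11],0],
])

```text
time: 35.37
tool_pos: [581.3, 97.5, 152.6]
orientation: [-179.9, -0.1, 130.0]
wrist_force: [0.5, 0.2, -0.2]
grip_width: 0.502
grasp_force: 0.0
```

Emit:
apply_moves([
  [[-2,0,-1],0],
  [[-4,0,-2],0],
  [[-6,0,-2.5],0],
  [[-7,0,-3],0],
  [[-7,0,-3],0],
])

```text
time: 35.78
tool_pos: [628.6, 41.5, 183.0]
orientation: [180.0, 0.1, 129.8]
wrist_force: [0.1, 0.1, 0.1]
grip_width: 0.499
grasp_force: 0.0
```

Run:
```python
from h import *
for _ in range(4): manip.read_camera("wrist")
snap("wrist","w20"); print(manip.state()["tool_pos"],manip.state()["time"])
print("shank");comps("w20",65,58,72,60,30)
print("head");comps("w20",19,17.5,21,60,100)
print("tops");comps("w20",17,12,22,90,200)
```

```text
[626.25493278  45.48232943 181.77287101] 36.0333
shank
px [323. 141.] rect c [583.6  97.1] wh [10.6 10. ] a 40.1 mean [583.4  97. ] z [63.4 64.7 65.8] n 210
head
px [323. 138.] rect c [582.6  98.1] wh [69.9 69.4] a 12.8 mean [582.9  98.4] z [16.2 17.3 18.1] n 3094
px [323. 140.] rect c [583.2  97.2] wh [34.7 31.6] a 4.1 mean [583.3  97. ] z [18.1 19.1 20.1] n 1016
px [205. 180.] rect c [528.8  12.4] wh [10.  14.8] a 69.5 mean [529.1  11.9] z [16.4 17.4 18. ] n 113
px [222. 193.] rect c [545.6  12.2] wh [17.2 10.6] a 2.2 mean [546.9  12. ] z [16.1 17.1 18. ] n 123
px [248. 217.] rect c [575.2   9.4] wh [33.7 19. ] a 4.7 mean [576.2  10.5] z [16.1 17.2 18. ] n 338
px [177. 222.] rect c [529.2 -33.7] wh [12.6 19.7] a 63.6 mean [529.6 -33.6] z [16.1 17.2 18. ] n 130
px [198. 239.] rect c [554.5 -32.8] wh [23.4 10.5] a 15.6 mean [553.7 -33.6] z [16.4 17.2 18. ] n 109
px [225. 256.] rect c [581.3 -30.2] wh [20.  25.9] a 88.3 mean [580.6 -30.2] z [16.2 17.2 18.1] n 255
px [341. 282.] rect c [672.8  16.2] wh [47.3 17.4] a 11.5 mean [672.3  16.1] z [16.3 17.3 18.1] n 391
px [305. 313.] rect c
[... 835 characters left out ...]
97.2] wh [34.9 31.9] a 4.1 mean [583.3  97. ] z [18.1 19.1 20.2] n 1040
px [238. 235.] rect c [610.7  -8.7] wh [180.9  61.7] a 2.8 mean [579.5  -9.1] z [13.4 16.  17.5] n 5843
px [330. 301.] rect c [679.4  -5.3] wh [74.9 61.9] a 2.6 mean [677.6  -5.2] z [15.5 16.8 17.7] n 3096
px [166. 319.] rect c [ 580.6 -128.4] wh [74.3 55.7] a 1.4 mean [ 571.3 -124.9] z [13.  16.4 17.6] n 1997
px [270. 381.] rect c [ 693.3 -114.1] wh [18.9 46.9] a 25.1 mean [ 690.7 -111.6] z [15.1 16.5 17.5] n 409
px [ 39. 406.] rect c [ 490.5 -400.5] wh [76.9 45.7] a 55.8 mean [ 488.4 -408.4] z [11.8 15.4 19.5] n 384
px [195. 427.] rect c [ 669.6 -232.2] wh [26.6 74. ] a 1.5 mean [ 668.4 -231.2] z [11.8 15.9 17.3] n 616
```

View pics/w20.png

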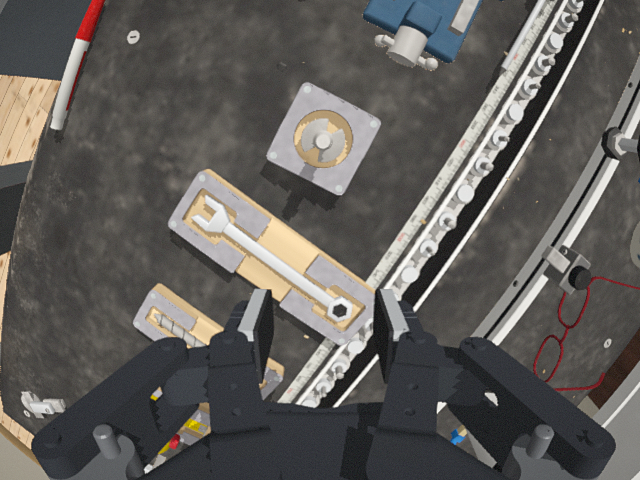

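The boring bit stands centred in its recess (323,140), with its head top at 19 mm and its shank top at 65 mm, so it is on the pocket floor. The gripper is clear of everything.

```bash
python3 -c "
from bench import manip
print(manip.state()['joint_vel'].round(1)); print(manip.finish_job())"
```

```text
[-0.  -0.   0.2 -0.2  0.1  0.1  0.1]
the job is handed in; nothing more can be done
None
```

The spanner, wood drill, tape measure and boring bit are each seated in their own trays, the last two upright, with the hinge and glue bottle untouched; the job was handed in at about 36 s.

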